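# Load the capacitor test carriage and scan the jig label

## Robot

A 6-joint arm with a two-finger parallel gripper is mounted at the origin on the work surface. World frame = base frame: x ahead of the robot, y to its left, z up, the work surface at z = 0. Lengths are in m, angles in rad, forces in N, time in s.
With the tool pointing down it reaches from about 0.3 to 0.775 m from the base axis. Payload 14.6 kg.
Tool frame: the origin (TCP) lies on the centre line of the jaws, within the pads' length; the fingertips stand 19 mm ahead of it and the grasp point (between the pads) is the TCP; z points along the fingers, y is the line along which they close (so a half turn about z gives the same grasp; the last joint's range is limited). The gripper opens to 94 mm and grips with 3 to 60 N. Pads are 16 mm wide; open, the fingers measure 119 mm over their backs; the gripper's body (75 mm by 177 mm) begins 78 mm behind the grasp point.
Start: joints at [-1.413, 0.3, 1.521, -0, 1.321, -0.067], TCP at [0.123, -0.536, 0.224] pointing down, gripper open.
Joint ranges: [-3.03, 3.03], [-0.79, 2.21], [0.23, 2.52], [-1.04, 4.18], [0, 3.07], [-2.55, 2.55]. Speed limits (rad/s): [2.22, 2.22, 2.57, 3.14, 3.14, 3.14].

## Interface

Orientations are given as [roll, pitch, yaw] about the fixed x, y, z axes, in that order (R = Rz(yaw) Ry(pitch) Rx(roll)).
In Python, from station import get_obs, camera, workorder gives the robot as it stands.
- The arm moves only by the tool play_rows, never from a script. Its argument "motion" is a list that holds one entry, the list of rows, each a list of 7 numbers: the shift along the tool's x, y, z as a fraction of full scale, then the turn, a rotation vector about the tool's x, y, z as a fraction of full scale, then the opening, from -1 (shut) to 1 (fully open). In form: [[[x, y, z, ax, ay, az, grip], ...]]. A call has 1 to 10 rows; each row is the pose to reach, as a shift and turn from the pose commanded when the call began, along the tool's axes at that moment, turning the shorter way round; what a row does not reach only later rows make up. Full scale, the value 1, is 0.25 m for a shift and 2 pi rad for a turn. A row lasts 1/10 s, in which the tool goes at most 50 mm and 8.59 degrees, less where a joint would pass 70% of its speed; a pose out of reach is approached as far as the arm can. A call with a number of a shift or a turn outside -1 to 1 is refused whole. A call with a gripper value outside its range is refused whole. The fingers move at their own pace and stop on an object; "grip_force" is the grip in N (left out, the last holds). Time passes only in rows, so rows that repeat a pose let the fingers close. It gives the time, the measured TCP pose, the force, the opening and the grip force at its end, in the units of the state.
- get_obs(): the state, without advancing time (a new reading comes with each control period).
- camera(name): name is "side" or "top"; returns a dict with "frame" (420x560x3 uint8, red, green, blue), "z_map" (420x560 float32, m along the optical axis (not along the pixel's ray), 0 where there is no reading), "camera_matrix" (3x3 intrinsics, pixels), "T" (4x4, takes a point from camera to world coordinates). Camera axes: x right, y up, looking along -z (the intrinsics and any distortion apply to the point x, -y, -z); pixel columns grow to the right and rows downward; lengths in m; the calibration is good to about 2 mm. A picture is of the moment at which its call begins.
- workorder.hand_in(): hands the job in; it is judged then, once.
The state is a dict: "time_s": time; "qpos": joint angles; "joint_vel": joint speeds; "tau": joint torques, N m; "ee_pos": TCP position; "eef_rot": TCP orientation; "force": force on the tool from outside, world axes, zero at the start; "moment": the same for the moment, N m; "grip_width": finger opening in m; "grip_force": force on a finger pad.
Only numpy, scipy, OpenCV 4.12 (cv2) and the standard library are available. Lean on these libraries where they do the work, as an engineer would, in place of code of your own. Each camera call takes 0.05 s, during which the arm holds its last target. There are 200 camera calls.

## Task

Draw the sliding carriage of the test jig back to its loading stop (away from the desk with the label), then stand every capacitor can that is on the bench upright and fully home in a ring of its own size: wide cans in the wide rings, slim cans in the slim rings. With all of them loaded, slide the carriage fully to its other stop, against the desk; then take the scanner from its holder, aim it squarely at the middle of the label from about 8 cm and hold it still for two seconds. To finish, stand the scanner back in its holder and draw the loaded carriage back to its loading stop, leaving the other things on the bench where they are.

Things in the scene. Friction and masses are not known exactly. Their poses are not given: they have to be found in the camera images.
- wide1: plain aluminium capacitor can, the wide size: 46 mm diameter, 75 mm tall, with a flat black top and two small brass terminals (9 mm above the top); starts standing on the bench. Origin: centre of its underside, z up along the can; 0.08 to 0.21 kg, weight low down. May be absent
- wide2: plain aluminium capacitor can, the wide size: 46 mm diameter, 75 mm tall, with a flat black top and two small brass terminals (9 mm above the top); starts standing on the bench. Origin: centre of its underside, z up along the can; 0.08 to 0.21 kg, weight low down. May be absent
- slim1: plain aluminium capacitor can, the slim size: 36 mm diameter, 62 mm tall, with a flat black top and two small brass terminals (9 mm above the top); starts standing on the bench. Origin: centre of its underside, z up along the can; 0.08 to 0.21 kg, weight low down. May be absent
- slim2: plain aluminium capacitor can, the slim size: 36 mm diameter, 62 mm tall, with a flat black top and two small brass terminals (9 mm above the top); starts standing on the bench. Origin: centre of its underside, z up along the can; 0.08 to 0.21 kg, weight low down. May be absent
- ring_w0 (a point): centre of the floor of a wide ring (round nest of 51 mm bore) of the carriage, the one nearest the label desk; a can standing fully home has its origin here. The ring is 20 mm deep: its mouth is 20 mm above this point. Rides with the carriage
- ring_w1 (a point): centre of the floor of a wide ring (round nest of 51 mm bore) of the carriage, second from the label desk; a can standing fully home has its origin here. The ring is 20 mm deep: its mouth is 20 mm above this point. Rides with the carriage
- ring_s0 (a point): centre of the floor of a slim ring (round nest of 41 mm bore) of the carriage, third from the label desk; a can standing fully home has its origin here. The ring is 20 mm deep: its mouth is 20 mm above this point. Rides with the carriage
- ring_s1 (a point): centre of the floor of a slim ring (round nest of 41 mm bore) of the carriage, fourth, nearest the carriage's handle; a can standing fully home has its origin here. The ring is 20 mm deep: its mouth is 20 mm above this point. Rides with the carriage
- handle (a point): middle of the black knob (24 mm diameter, 30 mm tall, this point 15 mm below its top) on an upright 16 mm post at the end of the carriage away from the label desk; 92 mm above the bench. Can be pinched from above and pushed along the slide; 58 mm from the centre of ring_s1
- carriage (a joint): position of the carriage on its slide, m: 0 at the loading stop, 0.12 at the stop by the label desk; it starts in between. It moves along the jig's -y axis as the value grows. Friction about 4 N, stays where it is left. The carriage is an aluminium bar with a grey slippery plastic nest block, 70 mm wide and 290 mm long; ring centres are 58 to 62 mm apart in one row
- jig: the test jig, fixed to the bench: steel bed 90 mm (x) by 460 mm (y) with the carriage on it. Origin on the bench under the middle of the slide; y along the slide, pointing from the label desk to the loading end; x away from the robot; z up
- label: white barcode label, 36 x 50 mm, on the sloping front of the grey desk at the jig's -y end (desk top about 105 mm above the bench), facing the robot and upwards at 45 degrees. Origin: its middle, 83 mm above the bench; its z axis points out of the label, its y axis is the jig's y axis
- scanner: hand scanner, a grey upright grip 28 mm (x) by 24 mm (y) by 140 mm tall with a bent head 24 mm wide that sticks out forwards and down at 45 degrees; 0.16 kg. Origin: centre of the underside of the grip; x forwards (the way the head points), z up the grip. The top 30 mm of the grip are free to be pinched across y. The head's nose is 44 mm ahead of and 56 mm above the origin
- window: the scanner's window at the end of its head, in its nose, 44 mm ahead of the scanner's origin and 56 mm above its underside. Origin: middle of the window; its z axis is the line of sight, forwards and 45 degrees down when the scanner stands upright
- holder: the scanner's holder, fixed to the bench: steel box 44 mm (x) by 40 mm (y), 36 mm high, with a socket 32 mm (x) by 28 mm (y), 30 mm deep, on a 90 x 80 mm foot. Origin: on the bench below the middle; x is the way the scanner's head points when it stands in it
- socket (a point): middle of the floor of the holder's socket, 6 mm above the bench; the origin of the scanner lies here when it stands home
- tape: bystander: white roll of tape lying flat, 52 mm diameter, 18 mm high, between the cans; origin under its middle
- driver: bystander: screwdriver lying on the left; origin in its length's middle
- pliers: bystander: pliers with green handles, about 180 mm long, lying on the right; origin near the middle
- screwjar: bystander: clear jar, 60 mm diameter, 70 mm tall, on the right; origin under its middle
- reel: bystander: empty black reel lying flat, 100 mm diameter, 46 mm high, on the left; origin under its middle

How it is judged:
On the way, in this order (a step that is already met when the one before it is completed fails the run):
1. the carriage is drawn back to its loading stop (within 5 mm) (value of joint carriage below 0.005 m), for 0.2 s.
2. every can present stands home in a ring of its size (within 7 mm), with the carriage still at the loading end (within 30 mm of the stop), and the fingers off the cans ((distance between wide1 and ring_w0 below 0.007 m or distance between wide1 and ring_w1 below 0.007 m) and angle between each of wide1, wide2, slim1, slim2's own z axis and vertical below 0.12 rad and (distance between wide2 and ring_w0 below 0.007 m or distance between wide2 and ring_w1 below 0.007 m) and (distance between slim1 and ring_s0 below 0.007 m or distance between slim1 and ring_s1 below 0.007 m) and (distance between slim2 and ring_s0 below 0.007 m or distance between slim2 and ring_s1 below 0.007 m) and value of joint carriage below 0.03 m and contact force between each of wide1, wide2, slim1, slim2 and the fingers below 0.1 N), for 0.2 s.
3. the loaded carriage is at its stop by the label desk (within 4 mm), all cans still home ((distance between wide1 and ring_w0 below 0.007 m or distance between wide1 and ring_w1 below 0.007 m) and angle between each of wide1, wide2, slim1, slim2's own z axis and vertical below 0.12 rad and (distance between wide2 and ring_w0 below 0.007 m or distance between wide2 and ring_w1 below 0.007 m) and (distance between slim1 and ring_s0 below 0.007 m or distance between slim1 and ring_s1 below 0.007 m) and (distance between slim2 and ring_s0 below 0.007 m or distance between slim2 and ring_s1 below 0.007 m) and value of joint carriage above 0.116 m), for 0.3 s.
4. scanner held still 1 s, carriage at the desk stop: line of sight within 12 mm of the label's middle each way, 50 to 120 mm away, within 15 degrees of square (x of label in the frame of window between -0.012 and 0.012 m and y of label in the frame of window between -0.012 and 0.012 m and z of label in the frame of window between 0.05 and 0.12 m and angle between the z axis of window and the z axis of label, either way round below 0.26 rad and linear speed of scanner below 0.02 m/s and angular speed of scanner below 0.2 rad/s and value of joint carriage above 0.116 m), for 1 s.
At the end, for the whole second after the job is handed in: Every can present stands at rest in a ring of its own size (within 7 mm of home, upright within 7 degrees), the carriage is back within 5 mm of its loading stop, and the scanner stands at rest in its holder (within 8 mm of home, upright within 8.5 degrees) ((distance between wide1 and ring_w0 below 0.007 m or distance between wide1 and ring_w1 below 0.007 m) and angle between each of wide1, wide2, slim1, slim2's own z axis and vertical below 0.12 rad and (distance between wide2 and ring_w0 below 0.007 m or distance between wide2 and ring_w1 below 0.007 m) and (distance between slim1 and ring_s0 below 0.007 m or distance between slim1 and ring_s1 below 0.007 m) and (distance between slim2 and ring_s0 below 0.007 m or distance between slim2 and ring_s1 below 0.007 m) and value of joint carriage below 0.005 m and distance between scanner and socket below 0.008 m and angle between scanner's own z axis and vertical below 0.15 rad and linear speed of each of scanner, wide1, wide2, slim1, slim2 below 0.02 m/s and velocity of joint carriage between -0.01 and 0.01 m/s); the robot touches nothing.
It fails at once if one of the other things on the bench (tape roll, screwdriver, pliers, jar, reel) is pushed more than 6 cm (distance of any of tape, driver, pliers, screwjar, reel from where it was at the start of the episode above 0.06 m).
Of wide1, wide2, slim1, slim2 only 3 to 4 are there at a start; the rules pass over those that are not, and their reading is None.
At some moment in a run one of wide1, wide2, slim1, slim2 may be knocked a few centimetres aside while the robot is not near it.
It also fails if it takes over 200 s, if anything falls off the work surface, if the arm or the gripper's body presses on something with over 40 N, if the wrist force passes 120 N, or if a joint passes its speed limit or range.

## Working session

There is one attempt and no reset: what is moved stays moved. The work goes in short steps, Python scripts to look and compute and a tool call to move; the robot and the scene stay as the last step left them, time stands still between calls to the robot, and variables do not carry over. Pictures are saved under pics/ and viewed, at most 14 in all, crops included, and the job is handed in when it is done.

Besides the shell and the picture viewer there is one more tool, called after "Call:" by a JSON object that holds its "api" and its "payload", one argument or row to a line. play_rows: Moves the arm, as the interface text tells. Its arguments: {"type":"object","properties":{"motion":{"type":"array"},"grip_force":{"type":"number"}},"required":["motion"]}

```bash
ls; mkdir -p pics
cat > h.py <<'E'
import numpy as np, cv2
from scipy.spatial.transform import Rotation as R
from station import get_obs, camera, workorder
def cloud(c):
    z=c["z_map"]; K=c["camera_matrix"]; h,w=z.shape
    u,v=np.meshgrid(np.arange(w),np.arange(h))
    p=np.stack([(u-K[0,2])/K[0,0]*z,-(v-K[1,2])/K[1,1]*z,-z,np.ones_like(z)],-1)
    P=(p@c["T"].T)[...,:3]; P[z==0]=np.nan
    return P
E
python3 - <<'E'
from h import *
o=get_obs(); print({k:np.round(v,3) for k,v in o.items()})
for n in("side","top"):
    c=camera(n); np.savez(n+"0.npz",**{k:c[k] for k in c})
    print(n,c["camera_matrix"],c["T"].round(3),c.keys(),(c["z_map"]==0).mean())
    cv2.imwrite(f"pics/{n}0.png",cv2.resize(c["frame"][...,::-1],(800,600)))
E
```

```text
pics
{'time_s': np.float64(0.0), 'qpos': array([-1.413,  0.3  ,  1.522, -0.   ,  1.321, -0.067]), 'joint_vel': array([-0.   ,  0.001,  0.001,  0.   , -0.001,  0.001]), 'tau': array([ 2.0000e-03, -5.3181e+01, -3.5273e+01,  7.1000e-02,  2.4000e-02,
       -0.0000e+00]), 'ee_pos': array([ 0.123, -0.536,  0.224]), 'eef_rot': array([-3.14 , -0.   ,  0.225]), 'force': array([ 1.073, -0.314, -0.768]), 'moment': array([ 0.034,  0.016, -0.024]), 'grip_force': np.float64(0.0), 'grip_width': np.float64(0.094)}
side [[466.48248617   0.         279.2013405 ]
 [  0.         466.48248617 213.31201288]
 [  0.           0.           1.        ]] [[-0.95   0.202 -0.236  0.253]
 [-0.311 -0.596  0.741  0.901]
 [ 0.009  0.777  0.629  0.805]
 [ 0.     0.     0.     1.   ]] dict_keys(['frame', 'z_map', 'camera_matrix', 'T']) 0.0038903061224489794
top [[489.429715     0.         282.64163877]
 [  0.         489.429715   204.51545897]
 [  0.           0.           1.        ]] [[ 0.028  0.988 -0.153  0.315]
 [-1.     0.026 -0.013  0.022]
 [-0.009  0.154  0.988  1.527]
 [ 0.     0.     0.     1.   ]] dict_keys(['frame', 'z_map', 'camera_matrix', 'T']) 0.004022108843537415
```

View pics/top0.png

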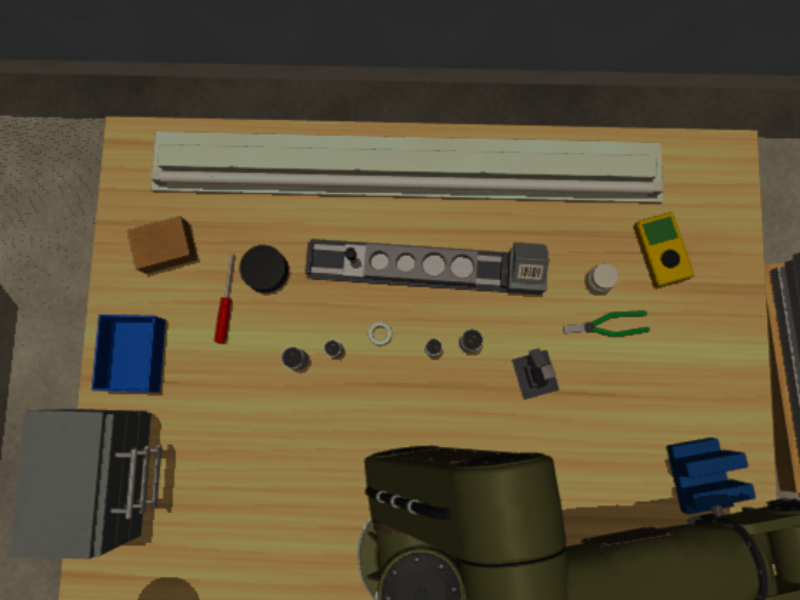

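View pics/side0.png

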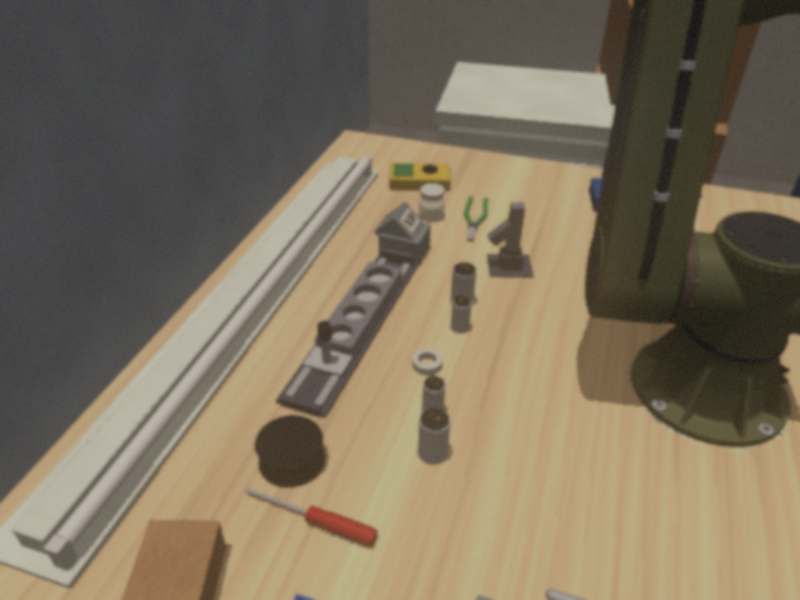

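The top view shows four cans: wide at (294,358) and (471,341), slim at (334,349) and (433,347), in 800x600 pixels. The handle is at (351,254), the rings at (380,262), (405,263), (433,265) and (461,267), the label at (530,270) and the scanner at (540,370). The side view agrees with this.

```bash
cat >> h.py <<'E'
def fitc(p,r):
    from scipy.optimize import least_squares
    m=p.mean(0)
    return least_squares(lambda q:np.hypot(*(p-q[:2]).T)-r,m,loss="soft_l1",f_scale=.001).x
E
python3 - <<'E'
from h import *
Ps={}
for n in("top","side"):
    c=dict(np.load(n+"0.npz")); Ps[n]=cloud(c); 
P=Ps["top"]; s=.7
def rep(name,u,v,w=14):
    u,v=int(u*s),int(v*s); q=P[v-w:v+w,u-w:u+w].reshape(-1,3); q=q[q[:,2]>.02]
    zt=np.percentile(q[:,2],90); t=q[abs(q[:,2]-np.median(q[q[:,2]>zt-.02,2]))<.006]
    mid=(t.min(0)+t.max(0))/2
    print(name,"top",t.mean(0).round(4),"mid",mid.round(4),"ext",np.ptp(t,0).round(3),len(t))
    Q=Ps["side"].reshape(-1,3); d=np.hypot(*(Q[:,:2]-mid[:2]).T)
    Q=Q[(d<.035)&(Q[:,2]>.02)]
    if len(Q):
        zt=np.percentile(Q[:,2],95); m=np.median(Q[Q[:,2]>zt-.012,2]); t=Q[abs(Q[:,2]-m)<.005]
        print("    side", t.mean(0).round(4),"mid",((t.min(0)+t.max(0))/2).round(4),"ext",np.ptp(t,0).round(3),len(t))
for a in [("wideL",294,358),("slimL",334,349),("slimR",433,347),("wideR",471,341),("handle",351,254,8),("jar",602,278),("reel",263,268,25),("tape",380,333)]: rep(*a)
# bench height check
print("bench",np.nanmedian(P[250:260,330:350,2]))
# jig: plot rectified height map
for n in Ps:
    Q=Ps[n].reshape(-1,3); f=dict(np.load(n+"0.npz"))["frame"].reshape(-1,3)
    k=(Q[:,0]>.3)&(Q[:,0]<.62)&(Q[:,1]>-.4)&(Q[:,1]<.3)
    print(n,k.sum())
im=dict(np.load("top0.npz"))["frame"][...,::-1]
cv2.imwrite("pics/a.png",np.vstack([cv2.resize(im[155:215,205:395],None,fx=4,fy=4,interpolation=cv2.INTER_CUBIC),np.zeros((10,760,3),np.uint8),
 cv2.resize(im[225:285,205:395],None,fx=4,fy=4,interpolation=cv2.INTER_CUBIC)]))
E
```

```text
wideL top [0.398  0.2704 0.0762] mid [0.3981 0.2711 0.076 ] ext [0.042 0.043 0.011] 171
    side [0.3964 0.2761 0.076 ] mid [0.3966 0.2738 0.0757] ext [0.045 0.046 0.009] 318
slimL top [0.4211 0.1895 0.0635] mid [0.4206 0.1893 0.0633] ext [0.033 0.034 0.012] 108
    side [0.4196 0.1954 0.0627] mid [0.4203 0.1946 0.0626] ext [0.035 0.035 0.01 ] 160
slimR top [ 0.4296 -0.0221  0.0641] mid [ 0.4294 -0.0234  0.064 ] ext [0.034 0.033 0.012] 107
    side [ 0.4276 -0.0159  0.0626] mid [ 0.428  -0.0191  0.0622] ext [0.035 0.037 0.009] 114
wideR top [ 0.4456 -0.101   0.0767] mid [ 0.4455 -0.1015  0.0768] ext [0.045 0.042 0.012] 173
    side [ 0.4432 -0.0948  0.0759] mid [ 0.4441 -0.0978  0.0756] ext [0.044 0.047 0.009] 152
handle top [0.6179 0.1568 0.1008] mid [0.618  0.1573 0.1006] ext [0.022 0.021 0.01 ] 49
    side [0.6156 0.1615 0.1001] mid [0.6162 0.1597 0.0997] ext [0.023 0.025 0.008] 69
jar top [ 0.5875 -0.3802  0.0704] mid [ 0.5874 -0.3808  0.0703] ext [0.051 0.053 0.012] 228
    side [ 0.5853 -0.3753  0.0694] mid [ 0.5856 -0.3763  0.0691] ext [0.051 0.054 0.009] 127
reel top [0.593 0.351 0.045] mid [0.5935 0.3516 0.0451] ext [0.099 0.101 0.012] 757
    side [0.5933 0.3524 0.0454] mid [0.5937 0.3517 0.0456] ext [0.068 0.069 0.008] 707
tape top [0.457  0.0905 0.0223] mid [0.4599 0.093  0.0234] ext [0.047 0.046 0.007] 27
    side [0.4595 0.091  0.0208] mid [0.4574 0.0989 0.0211] ext [0.038 0.044 0.002] 8
bench 0.0007975791204941629
top 23332
side 22718
```

View pics/a.png

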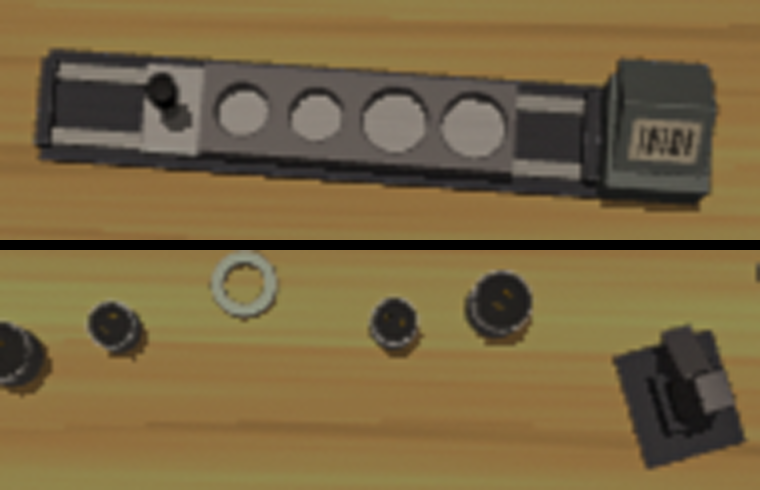

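The crop shows the empty rings at crop pixels (243,108), (317,113), (395,118) and (473,124), the handle at (163,92), the label at (665,142) and the scanner in its holder at about (690,390), turned by roughly 15 degrees. Next I measure the jig, the rings, the label and the scanner.

Run:
```python
from h import *
D={n:dict(np.load(n+"0.npz")) for n in("top","side")}
P={n:cloud(D[n]) for n in D}
A=np.vstack([P[n].reshape(-1,3) for n in P]); 
F=np.vstack([D[n]["frame"].reshape(-1,3) for n in D])
for n in P:
    Q=P[n].reshape(-1,3)
    # jig bed: 
    k=(Q[:,0]>.52)&(Q[:,0]<.72)&(Q[:,1]>-.24)&(Q[:,1]<.29)&(Q[:,2]>.012)&(Q[:,2]<.075)
    q=Q[k]; h,e=np.histogram(q[:,2],bins=np.arange(.01,.076,.003)); print(n,dict(zip(e.round(3),h)))
    r=cv2.minAreaRect((q[:,:2]*1000).astype(np.float32)); print(" rect",r)
    # label
    k=(Q[:,0]>.5)&(Q[:,0]<.7)&(Q[:,1]>-.32)&(Q[:,1]<-.15)&(Q[:,2]>.05)
    q=Q[k]; f=D[n]["frame"].reshape(-1,3)[k].astype(int).sum(1)
    print(" desk",q.min(0).round(3),q.max(0).round(3))
    b=q[f>np.percentile(f,75)]; 
    c=b.mean(0)
    # slope plane ransac-like
    m=np.median(b,0); s=q[np.linalg.norm(q-m,axis=1)<.025]; U,S,V=np.linalg.svd(s-s.mean(0)); print(" label med",m.round(4),"mid",((b.min(0)+b.max(0))/2).round(4),"n",V[2].round(3),S.round(4))
    # scanner
    k=(Q[:,0]>.28)&(Q[:,0]<.48)&(Q[:,1]>-.32)&(Q[:,1]<-.15)&(Q[:,2]>.012)
    q=Q[k]
    for a,bb in((.012,.03),(.03,.05),(.05,.07),(.07,.09),(.09,.11),(.11,.13),(.13,.155)):
        t=q[(q[:,2]>a)&(q[:,2]<bb)]
        if len(t)>5: print("  sc",a,len(t),t.mean(0).round(4),cv2.minAreaRect((t[:,:2]*1000).astype(np.float32)))
    k=(Q[:,0]>.28)&(Q[:,0]<.48)&(Q[:,1]>-.32)&(Q[:,1]<-.15)&(Q[:,2]>.003)&(Q[:,2]<.01)
    print("  foot",k.sum(), cv2.minAreaRect((Q[k][:,:2]*1000).astype(np.float32)))
```

```text
top {np.float64(0.01): np.int64(105), np.float64(0.013): np.int64(322), np.float64(0.016): np.int64(320), np.float64(0.019): np.int64(366), np.float64(0.022): np.int64(223), np.float64(0.025): np.int64(88), np.float64(0.028): np.int64(65), np.float64(0.031): np.int64(98), np.float64(0.034): np.int64(224), np.float64(0.037): np.int64(348), np.float64(0.04): np.int64(353), np.float64(0.043): np.int64(163), np.float64(0.046): np.int64(45), np.float64(0.049): np.int64(11), np.float64(0.052): np.int64(16), np.float64(0.055): np.int64(28), np.float64(0.058): np.int64(55), np.float64(0.061): np.int64(65), np.float64(0.064): np.int64(40), np.float64(0.067): np.int64(45), np.float64(0.07): np.int64(32)}
 rect ((622.6925659179688, 9.393310546875), (503.0265197753906, 114.32535552978516), 87.38912200927734)
 desk [ 0.555 -0.262  0.05 ] [ 0.657 -0.179  0.112]
 label med [ 0.5821 -0.2185  0.0731] mid [ 0.6073 -0.2207  0.0763] n [-0.713  0.059  0.698] [0.172  0.1593 0.0389]
  sc 0.012 32 [ 0.3857 -0.2525  0.0187] ((388.0936279296875, -289.92431640625), (135.65533447265625, 144.37806701660156), 32.
[... 2358 characters left out ...]
9622039794922)
  sc 0.07 150 [ 0.3948 -0.2285  0.0803] ((395.12506103515625, -226.15289306640625), (28.735309600830078, 64.14179992675781), 84.12056732177734)
  sc 0.09 112 [ 0.3868 -0.2319  0.0996] ((387.7674865722656, -238.38027954101562), (48.26726531982422, 30.01827049255371), 14.268548965454102)
  sc 0.11 69 [ 0.3775 -0.2323  0.12  ] ((379.2640380859375, -233.01052856445312), (16.21412467956543, 31.94852066040039), 81.01390838623047)
  sc 0.13 94 [ 0.3772 -0.2362  0.1407] ((377.69293212890625, -238.68333435058594), (28.994266510009766, 25.150712966918945), 25.494552612304688)
  foot 209 ((388.5887451171875, -232.82516479492188), (156.49105834960938, 196.4654083251953), 84.4439697265625)
```

Add to h.py:
```python
def to(p,yaw,o=None,p0=None):
    "fractions for a tool-down target, from measured pose (or p0)"
    o=o or get_obs(); r0=R.from_euler("xyz",o["eef_rot"]); r1=R.from_euler("xyz",[np.pi,0,yaw])
    q=np.array(o["ee_pos"] if p0 is None else p0)
    print("now",q.round(4),"rot",np.round(o["eef_rot"],4),"F",np.round(o["force"],1),"t",round(float(o["time_s"]),2),"w",round(float(o["grip_width"]),4))
    print("  ->",p,"shift",(r0.inv().apply(np.array(p)-q)/.25).round(3),"turn",((r0.inv()*r1).as_rotvec()/2/np.pi).round(4))
```

```text
(no output)
```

Call:
{"api": "play_rows", "payload": {
  "motion": [
    [[0.848, -0.755, 0, 0, 0, 0, 1], [0.848, -0.755, 0, 0, 0, 0, 1], [0.848, -0.755, 0, 0, 0, 0, 1], [0.848, -0.755, 0, 0, 0, 0, 1], [0.848, -0.755, 0, 0, 0, 0, 1], [0.848, -0.755, 0, 0, 0, 0, 1], [0.848, -0.755, 0, 0, 0, 0, 1], [0.848, -0.755, 0, 0, 0, 0, 1], [0.848, -0.755, 0, 0, 0, 0, 1], [0.848, -0.755, 0, 0, 0, 0, 1]]
  ]
}}

```text
time_s: 1.1
ee_pos: [0.2866, -0.3056, 0.2243]
eef_rot: [-3.141, 0.0, 0.223]
force: [0.6, 0.1, 1.0]
grip_width: 0.0939
grip_force: 0.0
```

Call:
{"api": "play_rows", "payload": {
  "motion": [
    [[0.848, -0.755, 0, 0, 0, 0, 1], [0.848, -0.755, 0, 0, 0, 0, 1], [0.848, -0.755, 0, 0, 0, 0, 1], [0.848, -0.755, 0, 0, 0, 0, 1], [0.848, -0.755, 0, 0, 0, 0, 1], [0.848, -0.755, 0, 0, 0, 0, 1], [0.848, -0.755, 0, 0, 0, 0, 1], [0.848, -0.755, 0, 0, 0, 0, 1], [0.848, -0.755, 0, 0, 0, 0, 1], [0.848, -0.755, 0, 0, 0, 0, 1]]
  ]
}}

```text
time_s: 2.1
ee_pos: [0.4514, -0.0748, 0.2245]
eef_rot: [3.141, -0.0, 0.223]
force: [-0.3, 0.4, -0.2]
grip_width: 0.0937
grip_force: 0.0
```

```bash
python3 -c "
from h import *
to([.617,.158,.17],1.53)"
```

```text
now [ 0.4514 -0.0748  0.2245] rot [ 3.1415 -0.      0.2229] F [-0.3  0.4 -0.2] t 2.1 w 0.0937
  -> [0.617, 0.158, 0.17] shift [ 0.852 -0.762  0.218] turn [ 0.     0.    -0.208]
```

Call:
{"api": "play_rows", "payload": {
  "motion": [
    [[0.852, -0.762, 0.218, 0, 0, -0.208, 1], [0.852, -0.762, 0.218, 0, 0, -0.208, 1], [0.852, -0.762, 0.218, 0, 0, -0.208, 1], [0.852, -0.762, 0.218, 0, 0, -0.208, 1], [0.852, -0.762, 0.218, 0, 0, -0.208, 1], [0.852, -0.762, 0.218, 0, 0, -0.208, 1], [0.852, -0.762, 0.218, 0, 0, -0.208, 1], [0.852, -0.762, 0.218, 0, 0, -0.208, 1], [0.852, -0.762, 0.218, 0, 0, -0.208, 1], [0.852, -0.762, 0.218, 0, 0, -0.208, 1]]
  ]
}}

```text
time_s: 3.1
ee_pos: [0.6171, 0.1585, 0.1699]
eef_rot: [-3.141, 0.0, 1.532]
force: [-0.2, -0.8, -0.7]
grip_width: 0.0939
grip_force: 0.0
```

```bash
python3 -c "
from h import *
to([.617,.158,.095],1.53)"
```

```text
now [0.6171 0.1585 0.1699] rot [-3.1414e+00  1.0000e-04  1.5321e+00] F [-0.2 -0.8 -0.7] t 3.1 w 0.0939
  -> [0.617, 0.158, 0.095] shift [-0.002 -0.     0.3  ] turn [-0.      0.      0.0003]
```

Call:
{"api": "play_rows", "payload": {
  "motion": [
    [[0, 0, 0.15, 0, 0, 0, 1], [0, 0, 0.3, 0, 0, 0, 1], [0, 0, 0.3, 0, 0, 0, 0], [0, 0, 0.3, 0, 0, 0, -1], [0, 0, 0.3, 0, 0, 0, -1], [0, 0, 0.3, 0, 0, 0, -1], [0, 0, 0.3, 0, 0, 0, -1], [0, 0, 0.3, 0, 0, 0, -1], [0, 0, 0.3, 0, 0, 0, -1], [0, 0, 0.3, 0, 0, 0, -1]]
  ],
  "grip_force": 25
}}

```text
time_s: 4.1
ee_pos: [0.617, 0.1596, 0.095]
eef_rot: [3.142, -0.0, 1.532]
force: [0.6, 0.4, -0.1]
grip_width: 0.0332
grip_force: 0.0
```

Call:
{"api": "play_rows", "payload": {
  "motion": [
    [[0, 0, 0, 0, 0, 0, -1], [0, 0, 0, 0, 0, 0, -1], [0, 0, 0, 0, 0, 0, -1], [0.02, 0, 0, 0, 0, 0, -1], [0.04, 0, 0, 0, 0, 0, -1], [0.06, 0, 0, 0, 0, 0, -1], [0.08, 0, 0, 0, 0, 0, -1], [0.1, 0, 0, 0, 0, 0, -1], [0.12, 0, 0, 0, 0, 0, -1], [0.12, 0, 0, 0, 0, 0, -1]]
  ]
}}

```text
time_s: 5.1
ee_pos: [0.62, 0.1893, 0.0951]
eef_rot: [3.137, -0.0, 1.531]
force: [16.1, -0.8, -7.6]
grip_width: 0.0234
grip_force: 25.0
```

Call:
{"api": "play_rows", "payload": {
  "motion": [
    [[0, 0.008, 0, 0, 0, 0, -1], [0.02, 0.008, 0, 0, 0, 0, -1], [0.04, 0.008, 0, 0, 0, 0, -1], [0.06, 0.008, 0, 0, 0, 0, -1], [0.08, 0.008, 0, 0, 0, 0, -1], [0.1, 0.008, 0, 0, 0, 0, -1], [0.1, 0.008, 0, 0, 0, 0, -1]]
  ]
}}

```text
time_s: 5.8
ee_pos: [0.6213, 0.2154, 0.095]
eef_rot: [3.141, -0.001, 1.532]
force: [4.8, 1.6, -1.1]
grip_width: 0.0236
grip_force: 25.0
```

Call:
{"api": "play_rows", "payload": {
  "motion": [
    [[0.02, 0.002, 0, 0, 0, 0, -1], [0.04, 0.002, 0, 0, 0, 0, -1], [0.06, 0.002, 0, 0, 0, 0, -1], [0.08, 0.002, 0, 0, 0, 0, -1], [0.08, 0.002, 0, 0, 0, 0, -1]]
  ]
}}

```text
time_s: 6.3
ee_pos: [0.6222, 0.2327, 0.0947]
eef_rot: [-3.14, 0.004, 1.531]
force: [-3.3, -16.4, 4.2]
grip_width: 0.0234
grip_force: 25.0
```

Call:
{"api": "play_rows", "payload": {
  "motion": [
    [[-0.006, 0, 0, 0, 0, 0, -1], [-0.006, 0, 0, 0, 0, 0, -0.2], [-0.006, 0, 0, 0, 0, 0, 0.6], [-0.006, 0, 0, 0, 0, 0, 0.6], [-0.006, 0, 0, 0, 0, 0, 0.6], [-0.006, 0, 0, 0, 0, 0, 1], [-0.006, 0, -0.2, 0, 0, 0, 1], [-0.006, 0, -0.4, 0, 0, 0, 1], [-0.006, -0.2, -0.4, 0, 0, 0, 1], [-0.006, -0.5, -0.4, 0, 0, 0, 1]]
  ]
}}

```text
time_s: 7.3
ee_pos: [0.5221, 0.2369, 0.1963]
eef_rot: [3.138, -0.002, 1.531]
force: [0.5, 1.3, -1.3]
grip_width: 0.0917
grip_force: 0.0
```

```bash
cat > meas.py <<'E'
from h import *
import sys
def grab(tag):
    C={}
    for n in("top","side"):
        c=camera(n); np.savez(n+tag+".npz",**c); C[n]=c
    return C
E
python3 - <<'E'
from meas import *
to([.40,.273,.19],1.53)
C=grab("1")
# rectify each image onto plane z=.04 (jig mouth), 0.5mm/px, rows: x from .70 down to .54 ; cols: y from .30 to -.15
out=[]
for n,c in C.items():
    T=np.linalg.inv(c["T"]); K=c["camera_matrix"]
    ys=np.arange(.26,-.12,-.0005); xs=np.arange(.68,.55,-.0005)
    Y,X=np.meshgrid(ys,xs); W=np.stack([X,Y,np.full_like(X,.040),np.ones_like(X)],-1)@T.T
    u=K[0,0]*W[...,0]/-W[...,2]+K[0,2]; v=-K[1,1]*W[...,1]/-W[...,2]+K[1,2]
    o=cv2.remap(c["frame"],u.astype(np.float32),v.astype(np.float32),cv2.INTER_CUBIC)[...,::-1]
    out.append(np.ascontiguousarray(o))
cv2.imwrite("pics/rect.png",np.vstack(out))
E
```

```text
now [0.5221 0.2369 0.1963] rot [ 3.1384e+00 -1.6000e-03  1.5308e+00] F [ 0.5  1.3 -1.3] t 7.3 w 0.0917
  -> [0.4, 0.273, 0.19] shift [ 0.125 -0.494  0.024] turn [ 0.0005 -0.0002  0.0001]
```

View pics/rect.png

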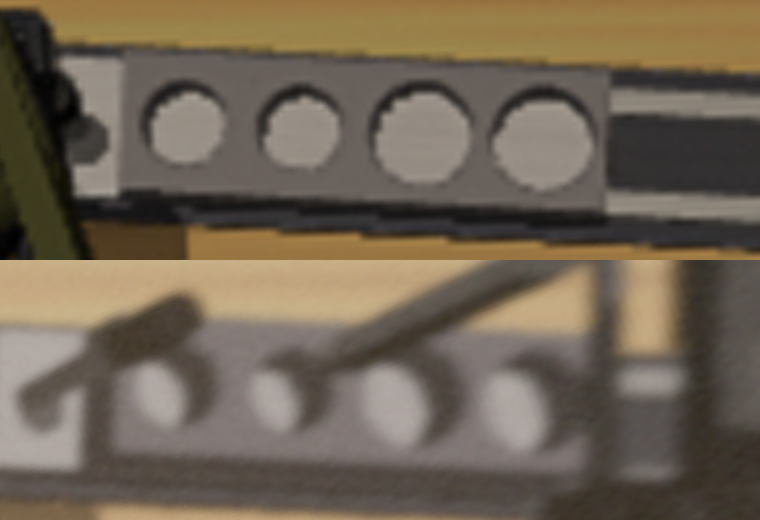

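The rectified top view puts the ring mouths at (184,122), (299,125), (421,132) and (543,138) at 2 px/mm. The side view puts the first ring about 5 mm away from that in y. I will settle the bias by touch, pinching the knob along y.

Call:
{"api": "play_rows", "payload": {
  "motion": [
    [[0, 0.4, 0.05, 0, 0, 0.25, 0.8], [0, 0.4, 0.05, 0, 0, 0.25, 0.8], [0, 0.4, 0.05, 0, 0, 0.25, 0.6], [0, 0.4, 0.05, 0, 0, 0.25, 0.4], [0, 0.4, 0.05, 0, 0, 0.25, 0.2], [0, 0.4, 0.05, 0, 0, 0.25, 0.2], [0, 0.4, 0.05, 0, 0, 0.25, 0.2], [0, 0.4, 0.05, 0, 0, 0.25, 0.2], [0, 0.4, 0.05, 0, 0, 0.25, 0.2], [0, 0.4, 0.05, 0, 0, 0.25, 0.2]]
  ]
}}

```text
time_s: 8.4
ee_pos: [0.6227, 0.2329, 0.1824]
eef_rot: [-3.141, -0.0, 0.026]
force: [0.4, -0.2, -0.1]
grip_width: 0.0569
grip_force: 0.0
```

```bash
python3 -c "
from h import *
to([.622,.231,.095],-.04)"
```

```text
now [0.6227 0.2329 0.1824] rot [-3.1415e+00 -3.0000e-04  2.5500e-02] F [ 0.4 -0.2 -0.1] t 8.4 w 0.0569
  -> [0.622, 0.231, 0.095] shift [-0.003  0.008  0.35 ] turn [-0.     -0.      0.0104]
```

Call:
{"api": "play_rows", "payload": {
  "motion": [
    [[0, 0.006, 0.1, 0, 0, 0.0104, 0.2], [0, 0.006, 0.25, 0, 0, 0.0104, 0.2], [0, 0.006, 0.35, 0, 0, 0.0104, 0.2], [0, 0.006, 0.35, 0, 0, 0.0104, -1], [0, 0.006, 0.35, 0, 0, 0.0104, -1], [0, 0.006, 0.35, 0, 0, 0.0104, -1], [0, 0.006, 0.35, 0, 0, 0.0104, -1], [0, 0.006, 0.35, 0, 0, 0.0104, -1], [0, 0.006, 0.35, 0, 0, 0.0104, -1], [0, 0.006, 0.35, 0, 0, 0.0104, -1]]
  ],
  "grip_force": 15
}}

```text
time_s: 9.4
ee_pos: [0.6231, 0.2295, 0.0966]
eef_rot: [3.139, -0.002, -0.034]
force: [-1.7, -13.3, 6.0]
grip_width: 0.0239
grip_force: 15.0
```

Call:
{"api": "play_rows", "payload": {
  "motion": [
    [[0, 0.006, 0, 0, 0, 0, -0.5], [0, 0.006, 0, 0, 0, 0, 0.2], [0, 0.006, 0, 0, 0, 0, 0.2], [0, 0.006, 0, 0, 0, 0, 0.2], [0, 0.006, -0.2, 0, 0, 0, 0.6], [0, 0.006, -0.4, 0, 0, 0, 0.8], [-0.2, 0, -0.45, 0, 0, -0.1, 0.8], [-0.4, 0, -0.45, 0, 0, -0.25, 0.8], [-0.6, 0, -0.45, 0, 0, -0.25, 0.8], [-0.7, 0, -0.45, 0, 0, -0.25, 0.8]]
  ]
}}

```text
time_s: 10.4
ee_pos: [0.4445, 0.2374, 0.2077]
eef_rot: [-3.141, -0.0, 0.574]
force: [0.2, -0.3, 0.5]
grip_width: 0.0842
grip_force: 0.0
```

```bash
cat >> meas.py <<'E'
def can(C,xy,zt,r,verbose=1):
    "can top centre, mean of both views"
    g=[]
    for n,c in C.items():
        Q=cloud(c).reshape(-1,3); d=np.hypot(*(Q[:,:2]-np.array(xy)).T)
        q=Q[(d<.045)&(abs(Q[:,2]-zt)<.005)]
        if len(q)<20: print(n,"few",len(q)); continue
        m=(q.min(0)+q.max(0))/2; g.append(m); print("  ",n,len(q),m.round(4),"ext",np.ptp(q,0).round(3),"medz",np.median(q[:,2]).round(4))
    return np.mean(g,0)
CANS=dict(wideL=((.397,.272),.075,.023),slimL=((.42,.192),.062,.018),slimR=((.4287,-.021),.062,.018),wideR=((.4448,-.0996),.075,.023))
def cans(C,names=CANS):
    for k in names: print(k,can(C,*CANS[k]))
E
python3 - <<'E'
from meas import *
C=grab("2"); cans(C)
to([.398,.2725,.15],1.53)
E
```

```text
top few 0
   side 56 [0.4124 0.3077 0.0751] ext [0.029 0.016 0.007] medz 0.0759
wideL [0.41239088 0.30771638 0.07505222]
   top 73 [0.4206 0.1878 0.0619] ext [0.033 0.031 0.009] medz 0.0632
   side 168 [0.4202 0.194  0.0619] ext [0.035 0.036 0.01 ] medz 0.0628
slimL [0.42038234 0.19089066 0.06192414]
   top 95 [ 0.4292 -0.0206  0.0624] ext [0.033 0.033 0.009] medz 0.0631
   side 46 [ 0.4176 -0.0181  0.0613] ext [0.015 0.032 0.008] medz 0.0629
slimR [ 0.42340834 -0.01939175  0.06184161]
   top 151 [ 0.4452 -0.1     0.0751] ext [0.044 0.045 0.01 ] medz 0.0761
   side 153 [ 0.4437 -0.0982  0.0748] ext [0.044 0.048 0.009] medz 0.0762
wideR [ 0.44444001 -0.09911583  0.07495189]
now [0.4451 0.2377 0.2082] rot [-3.1415e+00 -8.0000e-04  5.7280e-01] F [-0.1  0.7 -0.2] t 10.5 w 0.0846
  -> [0.398, 0.2725, 0.15] shift [-0.083 -0.219  0.233] turn [ 0.000e+00 -1.000e-04 -1.523e-01]
```

Run:
```python
from h import *
to([.4205,.191,.12],1.53)
```

```text
now [0.4451 0.2377 0.2082] rot [-3.1415e+00 -8.0000e-04  5.7280e-01] F [-0.1  0.7 -0.2] t 10.5 w 0.0846
  -> [0.4205, 0.191, 0.12] shift [-0.184  0.104  0.353] turn [ 0.000e+00 -1.000e-04 -1.523e-01]
```

Call:
{"api": "play_rows", "payload": {
  "motion": [
    [[-0.184, 0.104, 0.1, 0, 0, -0.1523, 0.6], [-0.184, 0.104, 0.2, 0, 0, -0.1523, 0.6], [-0.184, 0.104, 0.353, 0, 0, -0.1523, 0.6], [-0.184, 0.104, 0.353, 0, 0, -0.1523, 0.6], [-0.184, 0.104, 0.353, 0, 0, -0.1523, 0.6], [-0.184, 0.104, 0.353, 0, 0, -0.1523, 0.6], [-0.184, 0.104, 0.353, 0, 0, -0.1523, 0.6], [-0.184, 0.104, 0.353, 0, 0, -0.1523, 0.6], [-0.184, 0.104, 0.353, 0, 0, -0.1523, 0.6]]
  ]
}}

```text
time_s: 11.4
ee_pos: [0.423, 0.1907, 0.1191]
eef_rot: [3.142, -0.0, 1.52]
force: [-0.7, -0.1, -0.1]
grip_width: 0.075
grip_force: 0.0
```

Call:
{"api": "play_rows", "payload": {
  "motion": [
    [[0, 0, 0.1, 0, 0, 0, 0.6], [0, 0, 0.2, 0, 0, 0, 0.6], [0, 0, 0.3, 0, 0, 0, 0.6], [0, 0, 0.3, 0, 0, 0, -0.2], [0, 0, 0.3, 0, 0, 0, -1], [0, 0, 0.3, 0, 0, 0, -1], [0, 0, 0.3, 0, 0, 0, -1], [0, 0, 0.3, 0, 0, 0, -1], [0, 0, 0.3, 0, 0, 0, -1], [0, 0, 0.3, 0, 0, 0, -1]]
  ],
  "grip_force": 20
}}

```text
time_s: 12.4
ee_pos: [0.4229, 0.1908, 0.0448]
eef_rot: [3.141, -0.0, 1.523]
force: [-1.4, -0.8, 7.1]
grip_width: 0.0357
grip_force: 20.0
```

Run:
```python
from h import *
to([.6175,.1133,.165],1.53)
```

```text
now [0.4229 0.1908 0.0448] rot [ 3.1407e+00 -4.0000e-04  1.5232e+00] F [-1.4 -0.8  7.1] t 12.4 w 0.0357
  -> [0.6175, 0.1133, 0.165] shift [-0.272  0.793 -0.48 ] turn [ 0.0001 -0.0001 -0.0011]
```

Call:
{"api": "play_rows", "payload": {
  "motion": [
    [[0, 0, -0.2, 0, 0, 0, -1], [0, 0, -0.4, 0, 0, 0, -1], [-0.1, 0.2, -0.48, 0, 0, 0, -1], [-0.15, 0.4, -0.48, 0, 0, 0, -1], [-0.2, 0.6, -0.48, 0, 0, 0, -1], [-0.272, 0.793, -0.48, 0, 0, 0, -1], [-0.272, 0.793, -0.48, 0, 0, 0, -1], [-0.272, 0.793, -0.48, 0, 0, 0, -1]]
  ]
}}

```text
time_s: 13.2
ee_pos: [0.6182, 0.1122, 0.1631]
eef_rot: [-3.14, 0.0, 1.521]
force: [-0.9, -0.4, -1.1]
grip_width: 0.0355
grip_force: 20.0
```

Run:
```python
from meas import *
C=grab("3"); o=get_obs()
to([.6170,.1133,.095],1.53,o)
zt=o["ee_pos"][2]-.0448+.062
print(can(C,o["ee_pos"][:2],zt,.018))
cans(C,["wideL"])
out=[]
for n,c in C.items():
    p=np.linalg.inv(c["T"])@np.r_[o["ee_pos"],1]; K=c["camera_matrix"]
    u=K[0,0]*p[0]/-p[2]+K[0,2]; v=-K[1,1]*p[1]/-p[2]+K[1,2]; u,v=int(u),int(v); u=min(u,490);print(u,v)
    out.append(cv2.resize(c["frame"][max(v-60,0):max(v-60,0)+150,max(u-90,0):max(u-90,0)+160,::-1],(390,366),interpolation=cv2.INTER_CUBIC))
cv2.imwrite("pics/held.png",np.hstack(out))
```

```text
now [0.6166 0.1136 0.1638] rot [-3.1405e+00  1.0000e-04  1.5232e+00] F [-0.6  0.  -0.6] t 13.3 w 0.0358
  -> [0.617, 0.1133, 0.095] shift [-0.001  0.002  0.275] turn [-0.0002  0.     -0.0011]
top few 0
   side 172 [0.6145 0.1157 0.181 ] ext [0.06  0.034 0.01 ] medz 0.1816
[0.61454259 0.11572086 0.18100806]
   top 38 [0.4147 0.3064 0.0755] ext [0.03  0.019 0.008] medz 0.0754
   side 52 [0.4137 0.3078 0.0758] ext [0.026 0.017 0.007] medz 0.0759
wideL [0.4141886  0.30713444 0.07561026]
257 172
232 194
```

View pics/held.png

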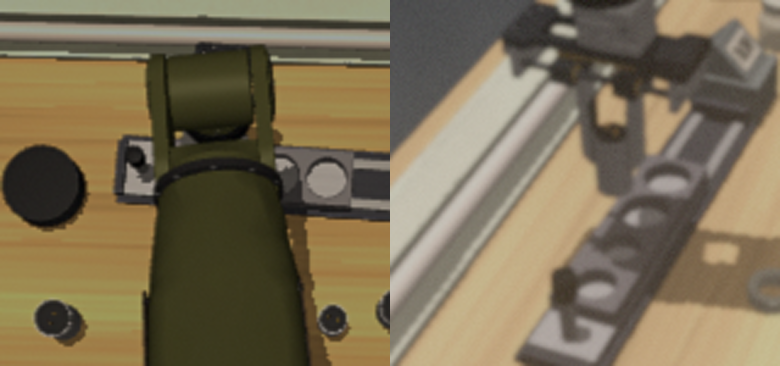

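The held can is centred between the fingers, above the slim ring third from the desk. wideL has been knocked to roughly (0.42, 0.32).

Call:
{"api": "play_rows", "payload": {
  "motion": [
    [[0, 0, 0.13, 0, 0, 0, -1], [0, 0, 0.24, 0, 0, 0, -1], [0, 0, 0.29, 0, 0, 0, -1], [0, 0, 0.305, 0, 0, 0, -1], [0, 0, 0.32, 0, 0, 0, -1], [0, 0, 0.335, 0, 0, 0, -1], [0, 0, 0.335, 0, 0, 0, -1]]
  ]
}}

```text
time_s: 14.0
ee_pos: [0.6175, 0.1134, 0.0808]
eef_rot: [3.141, -0.0, 1.523]
force: [-1.0, 0.0, -1.0]
grip_width: 0.0355
grip_force: 20.0
```

Call:
{"api": "play_rows", "payload": {
  "motion": [
    [[0, 0, 0.02, 0, 0, 0, -1], [0, 0, 0.04, 0, 0, 0, -1], [0, 0, 0.055, 0, 0, 0, -1], [0, 0, 0.064, 0, 0, 0, -1], [0, 0, 0.064, 0, 0, 0, -1]]
  ]
}}

```text
time_s: 14.5
ee_pos: [0.6176, 0.1134, 0.0649]
eef_rot: [3.141, -0.0, 1.523]
force: [-1.5, -0.2, 4.4]
grip_width: 0.0356
grip_force: 20.0
```

Call:
{"api": "play_rows", "payload": {
  "motion": [
    [[0, 0, 0, 0, 0, 0, -0.2], [0, 0, 0, 0, 0, 0, 0.4], [0, 0, 0, 0, 0, 0, 0.4], [0, 0, 0, 0, 0, 0, 0.4], [0, 0, -0.2, 0, 0, 0, 0.4], [0, 0, -0.36, 0, 0, 0, 0.6], [-0.1, -0.2, -0.36, 0, 0, 0, 0.6], [-0.25, -0.4, -0.36, 0, 0, 0, 0.6], [-0.4, -0.6, -0.3, 0, 0, 0, 0.6], [-0.53, -0.76, -0.24, 0, 0, 0, 0.6]]
  ]
}}

```text
time_s: 15.5
ee_pos: [0.448, 0.0095, 0.1333]
eef_rot: [3.14, 0.0, 1.524]
force: [0.8, -0.1, -0.2]
grip_width: 0.0751
grip_force: 0.0
```

Run:
```python
from meas import *
C=grab("4"); o=get_obs()
CANS["wideL"]=((.424,.318),.075,.023)
cans(C,["wideL","wideR"])
print("placed",can(C,(.617,.1133),.082,.018))
to([.429,-.0205,.045],1.53,o)
```

```text
top 156 [0.4205 0.3201 0.0749] ext [0.042 0.043 0.01 ] medz 0.0754
   side 352 [0.4197 0.3231 0.075 ] ext [0.046 0.047 0.009] medz 0.0761
wideL [0.42009367 0.3216221  0.07497403]
   top 155 [ 0.4454 -0.1003  0.0753] ext [0.045 0.045 0.009] medz 0.0759
   side 156 [ 0.4437 -0.0968  0.075 ] ext [0.045 0.047 0.01 ] medz 0.0761
wideR [ 0.44456897 -0.09852194  0.07513222]
   top 91 [0.6168 0.1137 0.082 ] ext [0.035 0.033 0.01 ] medz 0.0829
   side 126 [0.6144 0.1163 0.0821] ext [0.035 0.035 0.01 ] medz 0.0827
placed [0.61560952 0.11499966 0.08202917]
now [0.4448 0.0084 0.1314] rot [-3.1368e+00  2.0000e-04  1.5213e+00] F [0.8 0.1 0.3] t 15.6 w 0.0754
  -> [0.429, -0.0205, 0.045] shift [-0.118 -0.056  0.346] turn [-0.0008  0.     -0.0014]
```

Call:
{"api": "play_rows", "payload": {
  "motion": [
    [[-0.122, -0.054, 0, 0, 0, -0.0014, 0.6], [-0.122, -0.054, 0.1, 0, 0, -0.0014, 0.6], [-0.122, -0.054, 0.2, 0, 0, -0.0014, 0.6], [-0.122, -0.054, 0.346, 0, 0, -0.0014, 0.6], [-0.122, -0.054, 0.346, 0, 0, -0.0014, -0.2], [-0.122, -0.054, 0.346, 0, 0, -0.0014, -1], [-0.122, -0.054, 0.346, 0, 0, -0.0014, -1], [-0.122, -0.054, 0.346, 0, 0, -0.0014, -1], [-0.122, -0.054, 0.346, 0, 0, -0.0014, -1], [-0.122, -0.054, 0.346, 0, 0, -0.0014, -1]]
  ]
}}

```text
time_s: 16.6
ee_pos: [0.435, -0.0197, 0.0475]
eef_rot: [3.14, 0.0, 1.532]
force: [-3.3, -0.6, 8.3]
grip_width: 0.0354
grip_force: 20.0
```

Run:
```python
from meas import *
to([.6200,.1713,.165],1.53)
```

```text
now [ 0.435  -0.0197  0.0475] rot [3.1404e+00 1.0000e-04 1.5321e+00] F [-3.3 -0.6  8.3] t 16.6 w 0.0354
  -> [0.62, 0.1713, 0.165] shift [ 0.792  0.71  -0.469] turn [0.0002 0.     0.0003]
```

Call:
{"api": "play_rows", "payload": {
  "motion": [
    [[0, 0, -0.2, 0, 0, 0, -1], [0, 0, -0.4, 0, 0, 0, -1], [0.2, 0.2, -0.469, 0, 0, 0, -1], [0.35, 0.35, -0.469, 0, 0, 0, -1], [0.5, 0.5, -0.469, 0, 0, 0, -1], [0.65, 0.6, -0.469, 0, 0, 0, -1], [0.794, 0.71, -0.469, 0, 0, 0, -1], [0.794, 0.71, -0.469, 0, 0, 0, -1], [0.794, 0.71, -0.469, 0, 0, 0, -1], [0.794, 0.71, -0.469, 0, 0, 0, -1]]
  ]
}}

```text
time_s: 17.6
ee_pos: [0.6193, 0.1716, 0.1635]
eef_rot: [-3.141, 0.0, 1.532]
force: [0.3, -0.3, -1.3]
grip_width: 0.0358
grip_force: 20.0
```

Run:
```python
from meas import *
o=get_obs()
to([.6198,.1720,.0835],1.53,o)
```

```text
now [0.6193 0.1716 0.1635] rot [-3.1407e+00  3.0000e-04  1.5325e+00] F [ 0.3 -0.3 -1.3] t 17.6 w 0.0358
  -> [0.6198, 0.172, 0.0835] shift [0.002 0.002 0.32 ] turn [-0.0001  0.0001  0.0004]
```

Call:
{"api": "play_rows", "payload": {
  "motion": [
    [[0.002, 0.002, 0.1, 0, 0, 0, -1], [0.002, 0.002, 0.22, 0, 0, 0, -1], [0.002, 0.002, 0.275, 0, 0, 0, -1], [0.002, 0.002, 0.29, 0, 0, 0, -1], [0.002, 0.002, 0.305, 0, 0, 0, -1], [0.002, 0.002, 0.32, 0, 0, 0, -1], [0.002, 0.002, 0.32, 0, 0, 0, -1]]
  ]
}}

```text
time_s: 18.3
ee_pos: [0.6204, 0.1722, 0.0844]
eef_rot: [3.141, -0.0, 1.532]
force: [-0.3, -1.0, -1.0]
grip_width: 0.0357
grip_force: 20.0
```

Call:
{"api": "play_rows", "payload": {
  "motion": [
    [[0, 0, 0.025, 0, 0, 0, -1], [0, 0, 0.05, 0, 0, 0, -1], [0, 0, 0.065, 0, 0, 0, -1], [0, 0, 0.065, 0, 0, 0, -1], [0, 0, 0.065, 0, 0, 0, -0.2], [0, 0, 0.065, 0, 0, 0, 0.4], [0, 0, 0.065, 0, 0, 0, 0.4], [0, 0, 0.065, 0, 0, 0, 0.4], [0, 0, -0.14, 0, 0, 0, 0.6], [0, 0, -0.32, 0, 0, 0, 0.8]]
  ]
}}

```text
time_s: 19.3
ee_pos: [0.6197, 0.1721, 0.1646]
eef_rot: [-3.14, 0.001, 1.532]
force: [1.3, 0.6, 1.0]
grip_width: 0.0745
grip_force: 0.0
```

Run:
```python
from meas import *
to([.445,-.0995,.15],1.53)
```

```text
now [0.6197 0.1721 0.1646] rot [-3.1395e+00  5.0000e-04  1.5320e+00] F [1.3 0.6 1. ] t 19.3 w 0.0745
  -> [0.445, -0.0995, 0.15] shift [-1.113 -0.656  0.06 ] turn [-0.0003  0.0001  0.0003]
```

Call:
{"api": "play_rows", "payload": {
  "motion": [
    [[0.1, -0.2, 0, 0, 0, 0, 0.8], [0.2, -0.4, 0, 0, 0, 0, 0.8], [0.35, -0.6, 0, 0, 0, 0, 0.8], [0.564, -0.819, 0.05, 0, 0, 0, 0.8], [0.564, -0.819, 0.138, 0, 0, 0, 0.8], [0.564, -0.819, 0.138, 0, 0, 0, 0.8], [0.564, -0.819, 0.138, 0, 0, 0, 0.8], [0.564, -0.819, 0.138, 0, 0, 0, 0.8]]
  ]
}}

```text
time_s: 20.1
ee_pos: [0.422, 0.3207, 0.13]
eef_rot: [3.141, -0.0, 1.532]
force: [-0.3, 0.4, -0.3]
grip_width: 0.0847
grip_force: 0.0
```

Run:
```python
from meas import *
C=grab("5"); o=get_obs()
CANS["wideL"]=((.421,.321),.075,.023)
cans(C)
for k in((.6198,.172),(.617,.1133)): print("placed",can(C,k,.082,.018))
to([.421,.321,.045],1.53,o)
```

```text
top few 1
   side 354 [0.4196 0.3232 0.0748] ext [0.046 0.046 0.01 ] medz 0.0761
wideL [0.41958575 0.32323627 0.07482949]
top few 0
side few 0
slimL nan
top few 0
side few 0
slimR nan
   top 157 [ 0.4451 -0.1001  0.075 ] ext [0.045 0.044 0.01 ] medz 0.076
side few 0
wideR [ 0.44506418 -0.10011104  0.07504447]
   top 106 [0.6187 0.1714 0.0821] ext [0.035 0.088 0.01 ] medz 0.0823
   side 170 [0.6181 0.1593 0.082 ] ext [0.036 0.064 0.01 ] medz 0.0826
placed [0.61842722 0.1653746  0.08206524]
   top 110 [0.617  0.1273 0.0821] ext [0.035 0.061 0.01 ] medz 0.083
   side 136 [0.6152 0.1269 0.0821] ext [0.036 0.057 0.01 ] medz 0.0829
placed [0.61609062 0.12713024 0.0821056 ]
now [0.4223 0.3204 0.13  ] rot [ 3.1406e+00 -6.0000e-04  1.5306e+00] F [ 0.5 -0.4 -0.3] t 20.2 w 0.0845
  -> [0.421, 0.321, 0.045] shift [ 0.002 -0.006  0.34 ] turn [ 0.0002 -0.0001  0.0001]
  return _methods._mean(a, axis=axis, dtype=dtype,
  ret = ret.dtype.type(ret / rcount)
```

Both slim cans have their tops at 0.082, so they are home. Now I pick wideL.

Call:
{"api": "play_rows", "payload": {
  "motion": [
    [[0.002, -0.003, 0.1, 0, 0, 0, 0.8], [0.002, -0.003, 0.2, 0, 0, 0, 0.8], [0.002, -0.003, 0.335, 0, 0, 0, 0.8], [0.002, -0.003, 0.335, 0, 0, 0, 0], [0.002, -0.003, 0.335, 0, 0, 0, -1], [0.002, -0.003, 0.335, 0, 0, 0, -1], [0.002, -0.003, 0.335, 0, 0, 0, -1], [0.002, -0.003, 0.335, 0, 0, 0, -1], [0.002, -0.003, 0.335, 0, 0, 0, -1], [0.002, -0.003, 0.335, 0, 0, 0, -1]]
  ]
}}

```text
time_s: 21.2
ee_pos: [0.4208, 0.3218, 0.0466]
eef_rot: [3.14, -0.001, 1.532]
force: [-0.1, -0.2, 7.0]
grip_width: 0.0455
grip_force: 20.0
```

Run:
```python
from meas import *
to([.6144,.0523,.17],1.53)
```

```text
now [0.4208 0.3218 0.0466] rot [ 3.1403e+00 -8.0000e-04  1.5321e+00] F [-0.1 -0.2  7. ] t 21.2 w 0.0455
  -> [0.6144, 0.0523, 0.17] shift [-1.047  0.816 -0.493] turn [ 0.0002 -0.0001  0.0003]
```

Call:
{"api": "play_rows", "payload": {
  "motion": [
    [[0, 0, -0.2, 0, 0, 0, -1], [0, 0, -0.4, 0, 0, 0, -1], [-0.2, 0.1, -0.493, 0, 0, 0, -1], [-0.35, 0.25, -0.493, 0, 0, 0, -1], [-0.5, 0.4, -0.493, 0, 0, 0, -1], [-0.65, 0.5, -0.493, 0, 0, 0, -1], [-0.8, 0.62, -0.493, 0, 0, 0, -1], [-0.95, 0.75, -0.493, 0, 0, 0, -1], [-1.0, 0.816, -0.493, 0, 0, 0, -1], [-1.0, 0.816, -0.493, 0, 0, 0, -1]]
  ]
}}

```text
time_s: 22.2
ee_pos: [0.616, 0.0609, 0.1683]
eef_rot: [-3.141, 0.0, 1.529]
force: [-0.9, -0.2, -1.0]
grip_width: 0.0458
grip_force: 20.0
```

Run:
```python
from meas import *
to([.6148,.0523,.083],1.53)
```

```text
now [0.616  0.0609 0.1683] rot [-3.1413e+00  4.0000e-04  1.5286e+00] F [-0.9 -0.2 -1. ] t 22.2 w 0.0458
  -> [0.6148, 0.0523, 0.083] shift [-0.035 -0.003  0.341] turn [-0.      0.0001 -0.0002]
```

Call:
{"api": "play_rows", "payload": {
  "motion": [
    [[-0.04, -0.003, 0.05, 0, 0, 0, -1], [-0.04, -0.003, 0.15, 0, 0, 0, -1], [-0.04, -0.003, 0.24, 0, 0, 0, -1], [-0.04, -0.003, 0.28, 0, 0, 0, -1], [-0.04, -0.003, 0.28, 0, 0, 0, -1], [-0.04, -0.003, 0.28, 0, 0, 0, -1]]
  ]
}}

```text
time_s: 22.8
ee_pos: [0.6135, 0.0542, 0.0997]
eef_rot: [3.141, -0.0, 1.533]
force: [-0.3, 0.3, -2.5]
grip_width: 0.0455
grip_force: 20.0
```

Call:
{"api": "play_rows", "payload": {
  "motion": [
    [[-0.006, 0.004, 0, 0, 0, 0, -1], [-0.006, 0.004, 0.02, 0, 0, 0, -1], [-0.006, 0.004, 0.035, 0, 0, 0, -1], [-0.006, 0.004, 0.05, 0, 0, 0, -1], [-0.006, 0.004, 0.064, 0, 0, 0, -1], [-0.006, 0.004, 0.064, 0, 0, 0, -1]]
  ]
}}

```text
time_s: 23.4
ee_pos: [0.614, 0.0524, 0.0822]
eef_rot: [-3.141, 0.0, 1.532]
force: [-0.2, 0.5, -1.1]
grip_width: 0.0457
grip_force: 20.0
```

Call:
{"api": "play_rows", "payload": {
  "motion": [
    [[0, 0, 0.025, 0, 0, 0, -1], [0, 0, 0.045, 0, 0, 0, -1], [0, 0, 0.062, 0, 0, 0, -1], [0, 0, 0.062, 0, 0, 0, -1], [0, 0, 0.062, 0, 0, 0, 0], [0, 0, 0.062, 0, 0, 0, 0.6], [0, 0, 0.062, 0, 0, 0, 0.6], [0, 0, 0.062, 0, 0, 0, 0.6], [0, 0, -0.14, 0, 0, 0, 0.8], [0, 0, -0.32, 0, 0, 0, 0.8]]
  ]
}}

```text
time_s: 24.4
ee_pos: [0.6138, 0.0524, 0.1637]
eef_rot: [-3.14, 0.0, 1.532]
force: [1.0, -0.5, 0.3]
grip_width: 0.0829
grip_force: 0.0
```

Run:
```python
from meas import *
to([.4455,-.0995,.13],1.53)
```

```text
now [0.6138 0.0524 0.1637] rot [-3.1396e+00  1.0000e-04  1.5321e+00] F [ 1.  -0.5  0.3] t 24.4 w 0.0829
  -> [0.4455, -0.0995, 0.13] shift [-0.633 -0.649  0.136] turn [-0.0003  0.      0.0003]
```

Call:
{"api": "play_rows", "payload": {
  "motion": [
    [[-0.1, -0.2, 0, 0, 0, 0, 0.8], [-0.25, -0.4, 0, 0, 0, 0, 0.8], [-0.4, -0.6, 0, 0, 0, 0, 0.8], [-0.633, -0.649, 0.05, 0, 0, 0, 0.8], [-0.633, -0.649, 0.136, 0, 0, 0, 0.8], [-0.633, -0.649, 0.136, 0, 0, 0, 0.8], [-0.633, -0.649, 0.136, 0, 0, 0, 0.8], [-0.633, -0.649, 0.136, 0, 0, 0, 0.8]]
  ]
}}

```text
time_s: 25.2
ee_pos: [0.4469, -0.0989, 0.1296]
eef_rot: [3.14, 0.0, 1.533]
force: [-0.5, -0.6, 1.0]
grip_width: 0.0846
grip_force: 0.0
```

Run:
```python
from meas import *
C=grab("6"); o=get_obs()
cans(C,["wideR"])
print("placed",can(C,(.614,.0524),.095,.023))
to([.4455,-.0995,.045],1.53,o)
```

```text
top few 4
   side 153 [ 0.4437 -0.0977  0.0749] ext [0.045 0.048 0.009] medz 0.0759
wideR [ 0.44372246 -0.097683    0.07494753]
   top 172 [0.6135 0.0515 0.0951] ext [0.046 0.042 0.01 ] medz 0.0953
   side 183 [0.6124 0.0536 0.0947] ext [0.048 0.048 0.009] medz 0.096
placed [0.61293565 0.05255401 0.09490451]
now [ 0.4468 -0.0987  0.1295] rot [3.1405e+00 2.0000e-04 1.5335e+00] F [-0.3 -0.6  0.2] t 25.3 w 0.0846
  -> [0.4455, -0.0995, 0.045] shift [-0.003 -0.006  0.338] turn [0.0002 0.     0.0006]
```

Call:
{"api": "play_rows", "payload": {
  "motion": [
    [[-0.003, -0.004, 0.1, 0, 0, 0, 0.8], [-0.003, -0.004, 0.2, 0, 0, 0, 0.8], [-0.003, -0.004, 0.335, 0, 0, 0, 0.8], [-0.003, -0.004, 0.335, 0, 0, 0, 0], [-0.003, -0.004, 0.335, 0, 0, 0, -1], [-0.003, -0.004, 0.335, 0, 0, 0, -1], [-0.003, -0.004, 0.335, 0, 0, 0, -1], [-0.003, -0.004, 0.335, 0, 0, 0, -1], [-0.003, -0.004, 0.335, 0, 0, 0, -1], [-0.003, -0.004, 0.335, 0, 0, 0, -1]]
  ]
}}

```text
time_s: 26.3
ee_pos: [0.4455, -0.1003, 0.046]
eef_rot: [3.14, 0.0, 1.532]
force: [-0.4, 1.3, 7.8]
grip_width: 0.0455
grip_force: 20.0
```

Run:
```python
from meas import *
to([.6118,-.0087,.17],1.53)
```

```text
now [ 0.4455 -0.1003  0.046 ] rot [3.1401e+00 3.0000e-04 1.5320e+00] F [-0.4  1.3  7.8] t 26.3 w 0.0455
  -> [0.6118, -0.0087, 0.17] shift [ 0.392  0.651 -0.495] turn [0.0002 0.     0.0003]
```

Call:
{"api": "play_rows", "payload": {
  "motion": [
    [[0, 0, -0.2, 0, 0, 0, -1], [0, 0, -0.4, 0, 0, 0, -1], [0.1, 0.2, -0.495, 0, 0, 0, -1], [0.2, 0.4, -0.495, 0, 0, 0, -1], [0.3, 0.55, -0.495, 0, 0, 0, -1], [0.389, 0.651, -0.495, 0, 0, 0, -1], [0.389, 0.651, -0.495, 0, 0, 0, -1], [0.389, 0.651, -0.35, 0, 0, 0, -1], [0.389, 0.651, -0.22, 0, 0, 0, -1], [0.389, 0.651, -0.22, 0, 0, 0, -1]]
  ]
}}

```text
time_s: 27.3
ee_pos: [0.6089, -0.0095, 0.096]
eef_rot: [-3.134, -0.0, 1.532]
force: [0.6, -0.3, -1.5]
grip_width: 0.0457
grip_force: 20.0
```

Run:
```python
from meas import *
to([.6118,-.0095,.082],1.53)
```

```text
now [ 0.6089 -0.0095  0.096 ] rot [-3.1339e+00 -2.0000e-04  1.5318e+00] F [ 0.6 -0.3 -1.5] t 27.3 w 0.0457
  -> [0.6118, -0.0095, 0.082] shift [0.    0.012 0.056] turn [-0.0012 -0.      0.0003]
```

Call:
{"api": "play_rows", "payload": {
  "motion": [
    [[0, 0.002, 0, 0, 0, 0, -1], [0, 0.002, 0, 0, 0, 0, -1], [0, 0.002, 0.02, 0, 0, 0, -1], [0, 0.002, 0.04, 0, 0, 0, -1], [0, 0.002, 0.055, 0, 0, 0, -1], [0, 0.002, 0.055, 0, 0, 0, -1]]
  ]
}}

```text
time_s: 27.9
ee_pos: [0.6116, -0.0093, 0.0858]
eef_rot: [-3.141, -0.0, 1.532]
force: [0.9, 0.1, -1.8]
grip_width: 0.0456
grip_force: 20.0
```

Call:
{"api": "play_rows", "payload": {
  "motion": [
    [[0, 0, 0.015, 0, 0, 0, -1], [0, 0, 0.03, 0, 0, 0, -1], [0, 0, 0.03, 0, 0, 0, -1]]
  ]
}}

```text
time_s: 28.2
ee_pos: [0.6116, -0.0093, 0.0782]
eef_rot: [-3.141, -0.0, 1.532]
force: [0.1, 0.0, -1.1]
grip_width: 0.046
grip_force: 20.0
```

Call:
{"api": "play_rows", "payload": {
  "motion": [
    [[0, 0, 0.025, 0, 0, 0, -1], [0, 0, 0.048, 0, 0, 0, -1], [0, 0, 0.048, 0, 0, 0, -1], [0, 0, 0.048, 0, 0, 0, 0], [0, 0, 0.048, 0, 0, 0, 0.6], [0, 0, 0.048, 0, 0, 0, 0.6], [0, 0, 0.048, 0, 0, 0, 0.6], [0, 0, -0.14, 0, 0, 0, 0.6], [0, 0, -0.34, 0, 0, 0, 0.6], [0, -0.2, -0.4, 0, 0, 0, 0.4]]
  ]
}}

```text
time_s: 29.2
ee_pos: [0.5688, -0.0079, 0.1845]
eef_rot: [3.13, 0.0, 1.532]
force: [0.4, 0.5, 0.6]
grip_width: 0.0704
grip_force: 0.0
```

Run:
```python
from meas import *
o=get_obs()
to([.622,.231,.2],1.53,o)
```

```text
now [ 0.5688 -0.0079  0.1845] rot [3.1299e+00 4.0000e-04 1.5319e+00] F [0.4 0.5 0.6] t 29.2 w 0.0704
  -> [0.622, 0.231, 0.2] shift [ 0.963  0.176 -0.06 ] turn [0.0019 0.0001 0.0003]
```

Call:
{"api": "play_rows", "payload": {
  "motion": [
    [[0.2, 0, 0, 0, 0, 0, 0.2], [0.4, 0, 0, 0, 0, 0, 0.2], [0.6, 0.1, 0, 0, 0, 0, 0.2], [0.8, 0.204, 0, 0, 0, 0, 0.2], [0.963, 0.204, 0.06, 0, 0, 0, 0.2], [0.963, 0.204, 0.06, 0, 0, 0, 0.2], [0.963, 0.204, 0.06, 0, 0, 0, 0.2], [0.963, 0.204, 0.06, 0, 0, 0, 0.2]]
  ]
}}

```text
time_s: 30.0
ee_pos: [0.6244, 0.2302, 0.1636]
eef_rot: [3.141, 0.0, 1.531]
force: [0.7, -0.3, -0.7]
grip_width: 0.0565
grip_force: 0.0
```

Run:
```python
from meas import *
C=grab("7"); o=get_obs()
for k,z in(((.6118,-.009),.095),((.614,.0524),.095),((.617,.1133),.082),((.6198,.172),.082)):
    for n,c in C.items():
        Q=cloud(c).reshape(-1,3); q=Q[(abs(Q[:,1]-k[1])<.026)&(abs(Q[:,0]-k[0])<.03)&(abs(Q[:,2]-z)<.006)]
        if len(q)>10:print(k,n,len(q),((q.min(0)+q.max(0))/2).round(4),np.median(q[:,2]).round(4))
to([.622,.2293,.095],1.53,o)
cv2.imwrite("pics/c7.png",cv2.resize(C["side"]["frame"][120:330,180:460,::-1],(780,585),interpolation=cv2.INTER_CUBIC))
```

```text
(0.6118, -0.009) top 164 [ 0.6111 -0.0097  0.095 ] 0.0957
(0.6118, -0.009) side 140 [ 0.6059 -0.0066  0.0947] 0.096
(0.614, 0.0524) top 170 [0.6133 0.0516 0.095 ] 0.096
(0.614, 0.0524) side 135 [0.6046 0.0546 0.0948] 0.0955
(0.617, 0.1133) top 111 [0.6168 0.1137 0.0818] 0.0829
(0.617, 0.1133) side 129 [0.6141 0.1167 0.082 ] 0.083
(0.6198, 0.172) top 93 [0.6188 0.1685 0.0819] 0.0824
(0.6198, 0.172) side 128 [0.6176 0.1727 0.0808] 0.0825
now [0.6246 0.2298 0.1641] rot [ 3.1406e+00 -2.0000e-04  1.5305e+00] F [-0.2  0.4 -0.4] t 30.1 w 0.0568
  -> [0.622, 0.2293, 0.095] shift [-0.003 -0.011  0.276] turn [ 0.0002 -0.      0.0001]
```

View pics/c7.png

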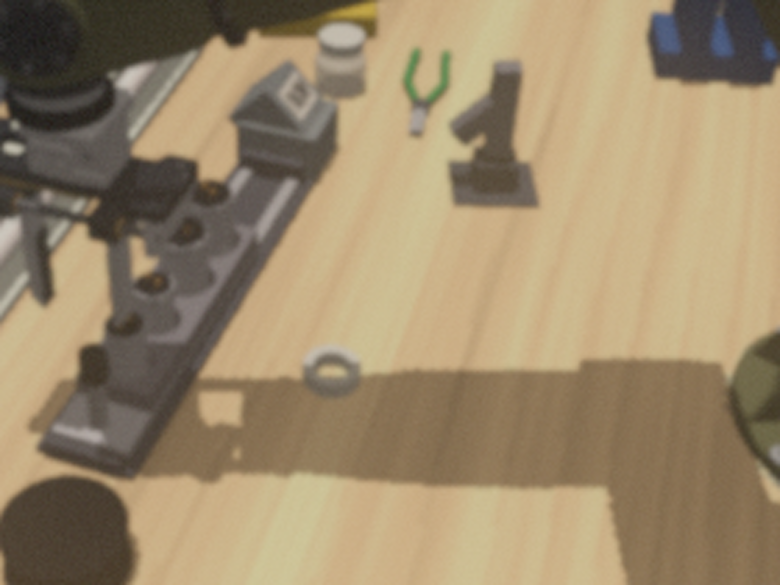

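The side view shows all four cans standing home in the row; their tops measure 0.082 and 0.095. The carriage can now go to the desk.

Call:
{"api": "play_rows", "payload": {
  "motion": [
    [[-0.002, -0.009, 0.12, 0, 0, 0, 0.2], [-0.002, -0.009, 0.276, 0, 0, 0, 0.2], [-0.002, -0.009, 0.276, 0, 0, 0, -0.2], [-0.002, -0.009, 0.276, 0, 0, 0, -1], [-0.002, -0.009, 0.276, 0, 0, 0, -1], [-0.002, -0.009, 0.276, 0, 0, 0, -1], [-0.002, -0.009, 0.276, 0, 0, 0, -1], [-0.002, -0.009, 0.276, 0, 0, 0, -1]]
  ],
  "grip_force": 25
}}

```text
time_s: 30.9
ee_pos: [0.6221, 0.2309, 0.0961]
eef_rot: [3.141, -0.0, 1.532]
force: [-5.8, -1.2, 8.7]
grip_width: 0.0238
grip_force: 25.0
```

Call:
{"api": "play_rows", "payload": {
  "motion": [
    [[-0.02, 0, 0, 0, 0, 0, -1], [-0.06, 0, 0, 0, 0, 0, -1], [-0.1, 0, 0, 0, 0, 0, -1], [-0.14, 0, 0, 0, 0, 0, -1], [-0.18, 0, 0, 0, 0, 0, -1], [-0.22, 0, 0, 0, 0, 0, -1], [-0.26, 0, 0, 0, 0, 0, -1], [-0.3, 0, 0, 0, 0, 0, -1], [-0.34, 0, 0, 0, 0, 0, -1], [-0.34, 0, 0, 0, 0, 0, -1]]
  ]
}}

```text
time_s: 31.9
ee_pos: [0.6183, 0.1452, 0.0961]
eef_rot: [-3.141, -0.0, 1.532]
force: [-10.3, -3.2, 10.9]
grip_width: 0.0232
grip_force: 25.0
```

Call:
{"api": "play_rows", "payload": {
  "motion": [
    [[-0.03, -0.004, 0, 0, 0, 0, -1], [-0.06, -0.005, 0, 0, 0, 0, -1], [-0.09, -0.005, 0, 0, 0, 0, -1], [-0.11, -0.005, 0, 0, 0, 0, -1], [-0.13, -0.005, 0, 0, 0, 0, -1], [-0.14, -0.005, 0, 0, 0, 0, -1], [-0.145, -0.005, 0, 0, 0, 0, -1], [-0.145, -0.005, 0, 0, 0, 0, -1], [-0.145, -0.005, 0, 0, 0, 0, -1]]
  ]
}}

```text
time_s: 32.8
ee_pos: [0.6167, 0.1109, 0.0961]
eef_rot: [3.139, -0.002, 1.533]
force: [-1.1, 6.8, 6.6]
grip_width: 0.0234
grip_force: 25.0
```

Call:
{"api": "play_rows", "payload": {
  "motion": [
    [[-0.006, 0, 0, 0, 0, 0, -1], [-0.01, 0, 0, 0, 0, 0, -1], [-0.01, 0, 0, 0, 0, 0, -1], [-0.01, 0, 0, 0, 0, 0, -1]]
  ]
}}

```text
time_s: 33.2
ee_pos: [0.6167, 0.1106, 0.0962]
eef_rot: [3.139, -0.005, 1.533]
force: [0.2, 22.3, 4.7]
grip_width: 0.0235
grip_force: 25.0
```

Call:
{"api": "play_rows", "payload": {
  "motion": [
    [[0.01, 0, 0, 0, 0, 0, -0.6], [0.01, 0, 0, 0, 0, 0, 0.2], [0.01, 0, 0, 0, 0, 0, 0.2], [0.01, 0, 0, 0, 0, 0, 0.2], [0.01, 0, 0, 0, 0, 0, 0.2], [0.01, 0, -0.2, 0, 0, 0, 0.2], [0.01, 0, -0.4, 0, 0, 0, 0.2], [0.01, -0.2, -0.55, 0, 0, 0, 0.2], [0.01, -0.4, -0.55, 0, 0, 0, 0.2], [0.01, -0.6, -0.55, 0, 0, 0, 0.2]]
  ]
}}

```text
time_s: 34.2
ee_pos: [0.4753, 0.1148, 0.2325]
eef_rot: [3.139, -0.0, 1.532]
force: [0.2, 0.3, 0.6]
grip_width: 0.0565
grip_force: 0.0
```

Run:
```python
from meas import *
C=grab("8"); o=get_obs()
for n,c in C.items():
    P=cloud(c); Q=P.reshape(-1,3); f=c["frame"].reshape(-1,3).astype(int)
    # scanner top
    k=(Q[:,0]>.33)&(Q[:,0]<.43)&(Q[:,1]>-.29)&(Q[:,1]<-.2)&(abs(Q[:,2]-.145)<.007)
    q=Q[k]; print(n,"sctop",len(q),np.median(q[:,2]).round(4),cv2.minAreaRect((q[:,:2]*1000).astype(np.float32)))
    k=(Q[:,0]>.33)&(Q[:,0]<.43)&(Q[:,1]>-.29)&(Q[:,1]<-.2)&(abs(Q[:,2]-.036)<.005)
    q=Q[k]; print(n,"box",len(q),cv2.minAreaRect((q[:,:2]*1000).astype(np.float32)))
    # label: bright pixels on slope
    k=(Q[:,0]>.55)&(Q[:,0]<.62)&(Q[:,1]>-.27)&(Q[:,1]<-.17)&(Q[:,2]>.055)&(Q[:,2]<.105)
    br=f.sum(1); q=Q[k]; b=br[k]; t,_=cv2.threshold(np.clip(b/3,0,255).astype(np.uint8),0,255,cv2.THRESH_OTSU)
    m=np.zeros(len(Q),np.uint8); m[k]=(br[k]/3>t); m=cv2.morphologyEx(m.reshape(P.shape[:2]),cv2.MORPH_CLOSE,np.ones((5,5)))
    nl,lab,st,_=cv2.connectedComponentsWithStats(m); i=1+st[1:,4].argmax(); q=P[lab==i]
    print(n,"label",len(q),((np.nanmin(q,0)+np.nanmax(q,0))/2).round(4),"ext",np.ptp(q,0).round(3),np.nanmean(q,0).round(4))
    # carried cans
    for y in (-.129,-.068):
        g=Q[(abs(Q[:,1]-y)<.026)&(abs(Q[:,0]-.607)<.03)&(abs(Q[:,2]-.095)<.006)]; print("  can",len(g),((g.min(0)+g.max(0))/2).round(4))
to([.379,-.2405,.2],.26,o)
```

```text
top sctop 86 0.1461 ((380.04901123046875, -244.3485107421875), (27.731395721435547, 24.056718826293945), 16.997072219848633)
top box 57 ((372.4099426269531, -237.8193359375), (54.2857551574707, 30.979732513427734), 54.32231140136719)
top label 397 [ 0.5861 -0.2212  0.0802] ext [nan nan nan] [ 0.5815 -0.2205  0.0747]
  can 172 [ 0.6056 -0.1292  0.095 ]
  can 164 [ 0.6073 -0.0693  0.0952]
side sctop 65 0.1444 ((376.2055969238281, -237.03057861328125), (27.634262084960938, 28.114328384399414), 20.905458450317383)
side box 96 ((377.2656555175781, -241.1703643798828), (44.9101676940918, 45.47748565673828), 15.64089298248291)
side label 224 [ 0.5377 -0.0579  0.1906] ext [0.126 0.401 0.272] [ 0.5646 -0.1839  0.0922]
  can 123 [ 0.6047 -0.1274  0.0949]
  can 156 [ 0.6056 -0.0656  0.0948]
now [0.472  0.115  0.2316] rot [-3.1401e+00  2.0000e-04  1.5330e+00] F [-0.6 -0.1 -0.2] t 34.3 w 0.0565
  -> [0.379, -0.2405, 0.2] shift [-1.435 -0.318  0.127] turn [-2.000e-04  2.000e-04  2.026e-01]
```

Call:
{"api": "play_rows", "payload": {
  "motion": [
    [[-0.9, -0.3, 0, 0, 0, 0.2, 0.2], [-0.9, -0.3, 0, 0, 0, 0.2, 0.2], [-0.9, -0.3, 0, 0, 0, 0.2, 0.2], [-0.9, -0.3, 0, 0, 0, 0.2, 0.2], [-0.9, -0.3, 0, 0, 0, 0.2, 0.2], [-0.9, -0.3, 0, 0, 0, 0.2, 0.2], [-0.9, -0.3, 0, 0, 0, 0.2, 0.2], [-0.9, -0.3, 0, 0, 0, 0.2, 0.2], [-0.9, -0.3, 0, 0, 0, 0.2, 0.2], [-0.9, -0.3, 0, 0, 0, 0.2, 0.2]]
  ]
}}

```text
time_s: 35.3
ee_pos: [0.3933, -0.1072, 0.2317]
eef_rot: [3.141, -0.0, 0.274]
force: [0.7, 0.1, 0.2]
grip_width: 0.0565
grip_force: 0.0
```

Run:
```python
from meas import *
to([.379,-.2415,.2],.265)
M=[];X=[]
for n,(u,v) in dict(top=(371.2,190.5),side=(287,154.1)).items():
    c=dict(np.load(n+"0.npz")); K=c["camera_matrix"]; T=np.linalg.inv(c["T"])
    K4=K@np.diag([1,-1,-1]); M.append(K4@T[:3]); X.append(np.array([[u],[v]],float))
h=cv2.triangulatePoints(M[0],M[1],X[0],X[1]); p=h[:3,0]/h[3,0]; print("label",p.round(4))
for m,x in zip(M,X):
    q=m@np.r_[p,1]; print("reproj",(q[:2]/q[2]-x[:,0]).round(2))
```

```text
now [ 0.3933 -0.1072  0.2317] rot [ 3.1414e+00 -3.0000e-04  2.7440e-01] F [0.7 0.1 0.2] t 35.3 w 0.0565
  -> [0.379, -0.2415, 0.2] shift [-0.2    0.502  0.127] turn [ 0.     -0.      0.0015]
label [ 0.5893 -0.2227  0.0797]
reproj [-0.   -0.01]
reproj [0.01 0.  ]
```

Call:
{"api": "play_rows", "payload": {
  "motion": [
    [[-0.2, 0.2, 0, 0, 0, 0, 0.2], [-0.2, 0.4, 0, 0, 0, 0, 0.2], [-0.2, 0.502, 0.05, 0, 0, 0, 0.2], [-0.2, 0.502, 0.127, 0, 0, 0, 0.2], [-0.2, 0.502, 0.127, 0, 0, 0, 0.2], [-0.2, 0.502, 0.127, 0, 0, 0, 0.2], [-0.2, 0.502, 0.127, 0, 0, 0, 0.2]]
  ]
}}

```text
time_s: 36.0
ee_pos: [0.3794, -0.241, 0.2009]
eef_rot: [3.14, -0.001, 0.277]
force: [0.3, -0.1, 0.8]
grip_width: 0.0562
grip_force: 0.0
```

Run:
```python
from meas import *
to([.379,-.2415,.136],.265)
```

```text
now [ 0.3794 -0.241   0.2009] rot [ 3.1404e+00 -9.0000e-04  2.7710e-01] F [ 0.3 -0.1  0.8] t 36.0 w 0.0562
  -> [0.379, -0.2415, 0.136] shift [-0.002  0.001  0.259] turn [ 0.0002 -0.0001  0.0019]
```

Call:
{"api": "play_rows", "payload": {
  "motion": [
    [[0, 0.001, 0.12, 0, 0, 0.001, 0.2], [0, 0.001, 0.257, 0, 0, 0.001, 0.2], [0, 0.001, 0.257, 0, 0, 0.001, -0.2], [0, 0.001, 0.257, 0, 0, 0.001, -1], [0, 0.001, 0.257, 0, 0, 0.001, -1], [0, 0.001, 0.257, 0, 0, 0.001, -1], [0, 0.001, 0.257, 0, 0, 0.001, -1], [0, 0.001, 0.257, 0, 0, 0.001, -1]]
  ],
  "grip_force": 25
}}

```text
time_s: 36.8
ee_pos: [0.3797, -0.242, 0.1369]
eef_rot: [3.14, -0.002, 0.269]
force: [-0.2, -0.3, 7.4]
grip_width: 0.0239
grip_force: 24.8
```

Call:
{"api": "play_rows", "payload": {
  "motion": [
    [[0, 0, -0.04, 0, 0, 0, -1], [0, 0, -0.1, 0, 0, 0, -1], [0, 0, -0.2, 0, 0, 0, -1], [0, 0, -0.32, 0, 0, 0, -1], [0, 0, -0.32, 0, 0, 0, -1], [0, 0, -0.32, 0, 0, 0, -1]]
  ]
}}

```text
time_s: 37.4
ee_pos: [0.379, -0.2415, 0.2159]
eef_rot: [3.141, -0.001, 0.269]
force: [-0.1, 0.0, -1.7]
grip_width: 0.0241
grip_force: 24.8
```

Run:
```python
from meas import *
L=np.array([.5895,-.221,.083]); a=-.042
fx=np.array([np.cos(a),np.sin(a),0]); n=(-fx+[0,0,1])/np.sqrt(2)
w=L+.08*n; org=w-.044*fx-[0,0,.056]; tcp=org+[0,0,.1309]
print(n,w,org,tcp)
to(list(tcp.round(4)),a)
```

```text
[-0.7064832   0.02968975  0.70710678] [ 0.53298134 -0.21862482  0.13956854] [ 0.48902015 -0.21677736  0.08356854] [ 0.48902015 -0.21677736  0.21446854]
now [ 0.379  -0.2415  0.2159] rot [ 3.1409e+00 -5.0000e-04  2.6920e-01] F [-0.1  0.  -1.7] t 37.4 w 0.0241
  -> [np.float64(0.489), np.float64(-0.2168), np.float64(0.2145)] shift [0.45  0.022 0.006] turn [ 0.0001 -0.0001  0.0495]
```

Call:
{"api": "play_rows", "payload": {
  "motion": [
    [[0.1, 0.005, 0.006, 0, 0, 0.015, -1], [0.2, 0.01, 0.006, 0, 0, 0.03, -1], [0.3, 0.015, 0.006, 0, 0, 0.0495, -1], [0.4, 0.022, 0.006, 0, 0, 0.0495, -1], [0.45, 0.022, 0.006, 0, 0, 0.0495, -1], [0.45, 0.022, 0.006, 0, 0, 0.0495, -1], [0.45, 0.022, 0.006, 0, 0, 0.0495, -1]]
  ]
}}

```text
time_s: 38.1
ee_pos: [0.4882, -0.2169, 0.2134]
eef_rot: [-3.141, 0.001, -0.041]
force: [-0.3, -0.3, -1.9]
grip_width: 0.024
grip_force: 25.0
```

Run:
```python
from meas import *
C=grab("9"); to([.489,-.2168,.2145],-.042)
cv2.imwrite("pics/s9.png",np.hstack([cv2.resize(C["side"]["frame"][80:220,240:390,::-1],(390,364),interpolation=cv2.INTER_CUBIC),cv2.resize(C["top"]["frame"][140:280,300:450,::-1],(390,364),interpolation=cv2.INTER_CUBIC)]))
```

```text
now [ 0.4882 -0.2172  0.214 ] rot [-3.1415e+00  3.0000e-04 -4.2200e-02] F [-0.2 -0.2 -0.9] t 38.2 w 0.0238
  -> [0.489, -0.2168, 0.2145] shift [ 0.003 -0.002 -0.002] turn [-0.      0.0001 -0.    ]
```

View pics/s9.png

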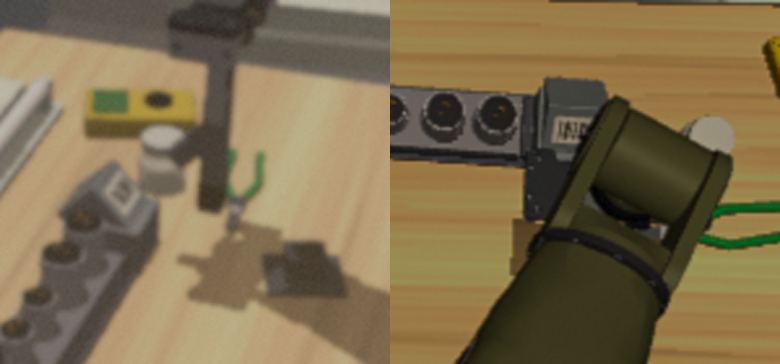

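The scanner is held upright with its head facing the label. I hold it there for over two seconds.

Call:
{"api": "play_rows", "payload": {
  "motion": [
    [[0, 0, 0, 0, 0, 0, -1], [0, 0, 0, 0, 0, 0, -1], [0, 0, 0, 0, 0, 0, -1], [0, 0, 0, 0, 0, 0, -1], [0, 0, 0, 0, 0, 0, -1], [0, 0, 0, 0, 0, 0, -1], [0, 0, 0, 0, 0, 0, -1], [0, 0, 0, 0, 0, 0, -1], [0, 0, 0, 0, 0, 0, -1], [0, 0, 0, 0, 0, 0, -1]]
  ]
}}

```text
time_s: 39.2
ee_pos: [0.489, -0.2169, 0.214]
eef_rot: [-3.142, 0.0, -0.042]
force: [-0.5, -0.7, -0.5]
grip_width: 0.0237
grip_force: 25.0
```

Call:
{"api": "play_rows", "payload": {
  "motion": [
    [[0, 0, 0, 0, 0, 0, -1], [0, 0, 0, 0, 0, 0, -1], [0, 0, 0, 0, 0, 0, -1], [0, 0, 0, 0, 0, 0, -1], [0, 0, 0, 0, 0, 0, -1], [0, 0, 0, 0, 0, 0, -1], [0, 0, 0, 0, 0, 0, -1], [0, 0, 0, 0, 0, 0, -1], [0, 0, 0, 0, 0, 0, -1], [0, 0, 0, 0, 0, 0, -1]]
  ]
}}

```text
time_s: 40.2
ee_pos: [0.489, -0.2169, 0.214]
eef_rot: [-3.142, -0.0, -0.042]
force: [0.9, -0.1, -1.9]
grip_width: 0.0239
grip_force: 25.0
```

Run:
```python
from meas import *
to([.3796,-.2418,.216],.269)
```

```text
now [ 0.489  -0.2169  0.214 ] rot [-3.1416 -0.     -0.0419] F [ 0.9 -0.1 -1.9] t 40.2 w 0.0239
  -> [0.3796, -0.2418, 0.216] shift [-0.433  0.118 -0.008] turn [-0.     -0.     -0.0495]
```

Call:
{"api": "play_rows", "payload": {
  "motion": [
    [[-0.1, 0.03, -0.008, 0, 0, -0.01, -1], [-0.2, 0.06, -0.008, 0, 0, -0.03, -1], [-0.3, 0.09, -0.008, 0, 0, -0.0495, -1], [-0.434, 0.118, -0.008, 0, 0, -0.0495, -1], [-0.434, 0.118, -0.008, 0, 0, -0.0495, -1], [-0.434, 0.118, -0.008, 0, 0, -0.0495, -1], [-0.434, 0.118, -0.008, 0, 0, -0.0495, -1], [-0.434, 0.118, -0.008, 0, 0, -0.0495, -1]]
  ]
}}

```text
time_s: 41.0
ee_pos: [0.3799, -0.2417, 0.2159]
eef_rot: [-3.141, 0.0, 0.27]
force: [0.5, 0.4, -1.6]
grip_width: 0.0237
grip_force: 25.0
```

Run:
```python
from meas import *
to([.3794,-.2418,.173],.269)
```

```text
now [ 0.3799 -0.2417  0.2159] rot [-3.1414e+00  1.0000e-04  2.6980e-01] F [ 0.5  0.4 -1.6] t 41.0 w 0.0237
  -> [0.3794, -0.2418, 0.173] shift [-0.002 -0.     0.172] turn [-0.      0.      0.0001]
```

Call:
{"api": "play_rows", "payload": {
  "motion": [
    [[-0.002, 0, 0.08, 0, 0, 0, -1], [-0.002, 0, 0.15, 0, 0, 0, -1], [-0.002, 0, 0.18, 0, 0, 0, -1], [-0.002, 0, 0.2, 0, 0, 0, -1], [-0.002, 0, 0.22, 0, 0, 0, -1], [-0.002, 0, 0.22, 0, 0, 0, -1]]
  ]
}}

```text
time_s: 41.6
ee_pos: [0.379, -0.2419, 0.1609]
eef_rot: [-3.141, 0.0, 0.269]
force: [0.6, 0.2, -1.4]
grip_width: 0.0241
grip_force: 25.0
```

Call:
{"api": "play_rows", "payload": {
  "motion": [
    [[0, 0, 0.04, 0, 0, 0, -1], [0, 0, 0.075, 0, 0, 0, -1], [0, 0, 0.096, 0, 0, 0, -1], [0, 0, 0.096, 0, 0, 0, -1], [0, 0, 0.096, 0, 0, 0, -1]]
  ]
}}

```text
time_s: 42.1
ee_pos: [0.3789, -0.242, 0.1368]
eef_rot: [-3.141, 0.0, 0.269]
force: [0.5, -0.1, -1.3]
grip_width: 0.0237
grip_force: 25.0
```

Call:
{"api": "play_rows", "payload": {
  "motion": [
    [[0, 0, 0, 0, 0, 0, -0.6], [0, 0, 0, 0, 0, 0, 0.2], [0, 0, 0, 0, 0, 0, 0.2], [0, 0, 0, 0, 0, 0, 0.2], [0, 0, 0, 0, 0, 0, 0.2], [0, 0, -0.1, 0, 0, 0, 0.2], [0, 0, -0.25, 0, 0, 0, 0.2], [0, 0, -0.4, 0, 0, 0, 0.2], [0.1, -0.2, -0.4, 0, 0, -0.05, 0.2], [0.2, -0.4, -0.4, 0, 0, -0.1, 0.2]]
  ]
}}

```text
time_s: 43.1
ee_pos: [0.3983, -0.1434, 0.2379]
eef_rot: [3.14, -0.001, 0.572]
force: [1.0, -0.2, -0.0]
grip_width: 0.0564
grip_force: 0.0
```

Run:
```python
from meas import *
C=grab("10")
for n,c in C.items():
    Q=cloud(c).reshape(-1,3)
    k=(Q[:,0]>.33)&(Q[:,0]<.43)&(Q[:,1]>-.29)&(Q[:,1]<-.2)&(abs(Q[:,2]-.145)<.007)
    q=Q[k]; print(n,"sctop",len(q),np.median(q[:,2]).round(4) if len(q) else "",((q.min(0)+q.max(0))/2).round(4) if len(q) else "")
to([.6169,.111,.18],1.53)
```

```text
top sctop 0  
side sctop 63 0.1443 [ 0.3754 -0.2415  0.1436]
now [ 0.3988 -0.1399  0.2374] rot [ 3.1414e+00 -1.0000e-03  5.7900e-01] F [ 0.3  0.  -0. ] t 43.2 w 0.0563
  -> [0.6169, 0.111, 0.18] shift [ 1.279 -0.363  0.231] turn [ 1.000e-04 -1.000e-04 -1.514e-01]
```

Call:
{"api": "play_rows", "payload": {
  "motion": [
    [[0.9, -0.26, 0, 0, 0, -0.1514, 0.2], [0.9, -0.26, 0, 0, 0, -0.1514, 0.2], [0.9, -0.26, 0, 0, 0, -0.1514, 0.2], [0.9, -0.26, 0, 0, 0, -0.1514, 0.2], [0.9, -0.26, 0, 0, 0, -0.1514, 0.2], [0.9, -0.26, 0, 0, 0, -0.1514, 0.2], [0.9, -0.26, 0, 0, 0, -0.1514, 0.2], [0.9, -0.26, 0, 0, 0, -0.1514, 0.2], [0.9, -0.26, 0, 0, 0, -0.1514, 0.2]]
  ]
}}

```text
time_s: 44.1
ee_pos: [0.5527, 0.0317, 0.237]
eef_rot: [-3.141, 0.0, 1.518]
force: [0.9, 0.0, 0.9]
grip_width: 0.0564
grip_force: 0.0
```

Run:
```python
from meas import *
to([.6167,.1105,.17],1.53)
```

```text
now [0.5527 0.0317 0.237 ] rot [-3.1415  0.      1.5176] F [0.9 0.  0.9] t 44.1 w 0.0564
  -> [0.6167, 0.1105, 0.17] shift [0.328 0.239 0.268] turn [-0.     0.    -0.002]
```

Call:
{"api": "play_rows", "payload": {
  "motion": [
    [[0.16, 0.12, 0, 0, 0, -0.002, 0.2], [0.328, 0.239, 0, 0, 0, -0.002, 0.2], [0.328, 0.239, 0.1, 0, 0, -0.002, 0.2], [0.328, 0.239, 0.268, 0, 0, -0.002, 0.2], [0.328, 0.239, 0.268, 0, 0, -0.002, 0.2], [0.328, 0.239, 0.268, 0, 0, -0.002, 0.2], [0.328, 0.239, 0.268, 0, 0, -0.002, 0.2]]
  ]
}}

```text
time_s: 44.8
ee_pos: [0.6173, 0.1107, 0.1726]
eef_rot: [3.138, -0.001, 1.532]
force: [-0.6, -0.1, 0.4]
grip_width: 0.0562
grip_force: 0.0
```

Run:
```python
from meas import *
to([.6167,.1105,.096],1.53)
```

```text
now [0.6173 0.1107 0.1726] rot [ 3.1384e+00 -5.0000e-04  1.5318e+00] F [-0.6 -0.1  0.4] t 44.8 w 0.0562
  -> [0.6167, 0.1105, 0.096] shift [-0.001 -0.003  0.307] turn [ 0.0005 -0.0001  0.0003]
```

Call:
{"api": "play_rows", "payload": {
  "motion": [
    [[0, -0.002, 0.12, 0, 0, 0, 0.2], [0, -0.002, 0.302, 0, 0, 0, 0.2], [0, -0.002, 0.302, 0, 0, 0, -0.2], [0, -0.002, 0.302, 0, 0, 0, -1], [0, -0.002, 0.302, 0, 0, 0, -1], [0, -0.002, 0.302, 0, 0, 0, -1], [0, -0.002, 0.302, 0, 0, 0, -1], [0, -0.002, 0.302, 0, 0, 0, -1]]
  ]
}}

```text
time_s: 45.6
ee_pos: [0.6167, 0.1112, 0.0966]
eef_rot: [3.139, -0.0, 1.533]
force: [-1.6, 0.1, 7.5]
grip_width: 0.0236
grip_force: 25.0
```

Call:
{"api": "play_rows", "payload": {
  "motion": [
    [[0.02, 0, 0, 0, 0, 0, -1], [0.06, 0, 0, 0, 0, 0, -1], [0.1, 0, 0, 0, 0, 0, -1], [0.14, 0, 0, 0, 0, 0, -1], [0.18, 0, 0, 0, 0, 0, -1], [0.22, 0, 0, 0, 0, 0, -1], [0.26, 0, 0, 0, 0, 0, -1], [0.3, 0, 0, 0, 0, 0, -1], [0.34, 0, 0, 0, 0, 0, -1], [0.34, 0, 0, 0, 0, 0, -1]]
  ]
}}

```text
time_s: 46.6
ee_pos: [0.6205, 0.1971, 0.0967]
eef_rot: [3.137, -0.001, 1.534]
force: [3.4, 4.4, 6.7]
grip_width: 0.0236
grip_force: 25.0
```

Call:
{"api": "play_rows", "payload": {
  "motion": [
    [[0.03, 0.001, 0, 0, 0, 0, -1], [0.06, 0.001, 0, 0, 0, 0, -1], [0.09, 0.001, 0, 0, 0, 0, -1], [0.11, 0.001, 0, 0, 0, 0, -1], [0.13, 0.001, 0, 0, 0, 0, -1], [0.14, 0.001, 0, 0, 0, 0, -1], [0.145, 0.001, 0, 0, 0, 0, -1], [0.145, 0.001, 0, 0, 0, 0, -1]]
  ]
}}

```text
time_s: 47.4
ee_pos: [0.622, 0.2311, 0.0966]
eef_rot: [3.138, 0.001, 1.533]
force: [3.0, -7.6, 9.0]
grip_width: 0.0238
grip_force: 25.0
```

Call:
{"api": "play_rows", "payload": {
  "motion": [
    [[0.006, 0, 0, 0, 0, 0, -1], [0.01, 0, 0, 0, 0, 0, -1], [0.01, 0, 0, 0, 0, 0, -1]]
  ]
}}

```text
time_s: 47.7
ee_pos: [0.622, 0.2313, 0.0965]
eef_rot: [3.14, 0.004, 1.532]
force: [-2.7, -22.4, 12.1]
grip_width: 0.0239
grip_force: 25.0
```

Call:
{"api": "play_rows", "payload": {
  "motion": [
    [[-0.008, 0, 0, 0, 0, 0, -0.6], [-0.008, 0, 0, 0, 0, 0, 0.2], [-0.008, 0, 0, 0, 0, 0, 0.2], [-0.008, 0, 0, 0, 0, 0, 0.2], [-0.008, 0, 0, 0, 0, 0, 0.2], [-0.008, 0, -0.2, 0, 0, 0, 0.2], [-0.008, 0, -0.4, 0, 0, 0, 0.2], [-0.008, -0.2, -0.6, 0, 0, 0, 0.2], [-0.008, -0.4, -0.6, 0, 0, 0, 0.2], [-0.008, -0.6, -0.6, 0, 0, 0, 0.2]]
  ]
}}

```text
time_s: 48.7
ee_pos: [0.4857, 0.2379, 0.2451]
eef_rot: [3.139, -0.001, 1.533]
force: [0.4, 0.7, -0.2]
grip_width: 0.0566
grip_force: 0.0
```

Call:
{"api": "play_rows", "payload": {
  "motion": [
    [[0, -0.2, 0, 0, 0, 0, 0.2], [0, -0.4, 0, 0, 0, 0, 0.2], [0, -0.4, 0, 0, 0, 0, 0.2], [0, -0.4, 0, 0, 0, 0, 0.2], [0, -0.4, 0, 0, 0, 0, 0.2]]
  ]
}}

```text
time_s: 49.2
ee_pos: [0.3878, 0.2417, 0.2439]
eef_rot: [3.141, -0.0, 1.533]
force: [-0.5, -0.4, -0.8]
grip_width: 0.056
grip_force: 0.0
```

Run:
```python
from meas import *
C=grab("11")
for k,z in(((.6118,-.009),.095),((.614,.0524),.095),((.617,.1133),.082),((.6198,.172),.082),((.622,.2293),.104),((.379,-.241),.145)):
    for n,c in C.items():
        Q=cloud(c).reshape(-1,3); q=Q[(abs(Q[:,1]-k[1])<.024)&(abs(Q[:,0]-k[0])<.03)&(abs(Q[:,2]-z)<.006)]
        if len(q)>10:print(k,n,len(q),((q.min(0)+q.max(0))/2).round(4),np.median(q[:,2]).round(4))
to([.4,0,.2],1.53)
cv2.imwrite("pics/f.png",np.hstack([cv2.resize(C["side"]["frame"][120:330,180:400,::-1],(390,372)),cv2.resize(C["top"]["frame"][140:300,160:460,::-1],(400,372))]))
```

```text
(0.6118, -0.009) top 173 [ 0.6113 -0.0097  0.095 ] 0.0963
(0.6118, -0.009) side 169 [ 0.609  -0.0066  0.0951] 0.0959
(0.614, 0.0524) top 164 [0.6133 0.0516 0.0954] 0.0961
(0.614, 0.0524) side 192 [0.6124 0.054  0.0947] 0.0959
(0.617, 0.1133) top 105 [0.6168 0.1137 0.0827] 0.0833
(0.617, 0.1133) side 135 [0.614  0.114  0.0819] 0.0827
(0.6198, 0.172) top 97 [0.6186 0.1682 0.082 ] 0.0828
(0.6198, 0.172) side 150 [0.6185 0.1732 0.082 ] 0.0828
(0.622, 0.2293) top 42 [0.6204 0.226  0.1025] 0.102
(0.622, 0.2293) side 68 [0.6196 0.2285 0.1012] 0.1007
(0.379, -0.241) top 81 [ 0.3783 -0.2437  0.1457] 0.1455
(0.379, -0.241) side 65 [ 0.3762 -0.2392  0.1442] 0.1448
now [0.3879 0.2415 0.2434] rot [-3.1412e+00  3.0000e-04  1.5322e+00] F [-0.4 -0.   0.3] t 49.3 w 0.0566
  -> [0.4, 0, 0.2] shift [-0.963  0.086  0.174] turn [-0.0001  0.      0.0004]
```

View pics/f.png

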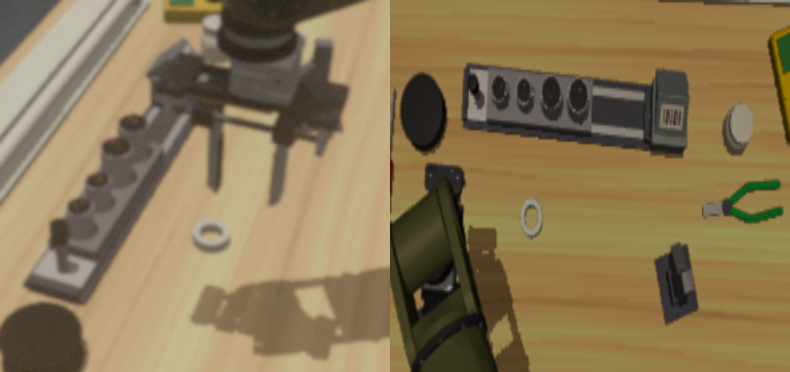

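The final view shows the carriage at the loading stop with all four cans home. The scanner is back in its holder, and the tape, jar, pliers and reel are where they started.

```bash
python3 -c "
from station import workorder
print(workorder.hand_in())"
```

```text
the job is handed in; nothing more can be done
None
```

I handed the job in after about 49 s of robot time. By my last camera check, all four cans were home in rings of their own size, the scanner was back in its holder after a hold of over two seconds at the label, and the carriage was at its loading stop. The hand-in returned no verdict.

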